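# Re-hang the scoop on the spare folding hook and fold the emptied hook flat

### The job

The scoop hangs right over the tray tier, so the trays cannot be lifted out. First flip the spare folding hook on the rail all the way down, then lift the scoop off its hook, carry it across without setting it down or dropping it, and hang it by its loop handle on the hook you opened. Once it is let go, flip the emptied hook's arm up flat against its plate, leaving the scoop hanging still and the trays, jar, wheel axle and orange pry tool undisturbed.

Things in the scene. Friction and masses are not known exactly. Their poses are not given: they have to be found in the camera images.
- rail: Tool rail: a flat aluminium bar 500 mm long, 45 mm tall, 12 mm thick, on two dark posts near its ends; its top edge is 242 mm above the board. Origin on the board, below the middle of the bar's front face. x points away from the hooks (backwards), y along the bar, z up: the hooks stick out to its -x. It is fixed, its place and yaw vary.
- full_hook (a joint): Hinge angle of the hook that carries the scoop at the start. 0 = arm folded up, upright and flat along its plate; 1.40 = arm flipped down and out against its stop, 10 degrees above level. Stiff friction hinge: the arm stays at any angle it is left at and takes about 1 N at the tip to move; no spring, no catch.
- spare_hook (a joint): Hinge angle of the other, empty hook (same make): 0 = folded up flat, 1.40 = fully down against its stop. It starts folded or within 0.08 of it.
- full_hook_hinge (a point): Middle of the hinge axis of the full hook, 225 mm above the board and 18 mm in front (-x) of the rail's face; axes as the rail's, the hinge axis is its y. The grey plate behind the arm is 42 mm wide, its front face 12 mm behind the hinge axis, from 35 mm below to 64 mm above the axis.
- full_hook_tip (a point): Centre of the round cross barrel (18 mm diameter, 18 mm wide along y, flat ends to pinch) at the end of the full hook's arm, 90 mm from the hinge axis. Arm: flat steel bar 12 mm wide, 8 mm thick. Folded up, the barrel is straight above the hinge, clear above the plate; down, 89 mm in front (-x) of and 15 mm above it. Axes move with the arm: y hinge axis, z hinge to tip, x (arm down) up.
- spare_hook_hinge (a point): Middle of the hinge axis of the spare hook; same layout as full_hook_hinge.
- spare_hook_tip (a point): Centre of the cross barrel at the end of the spare hook's arm, 90 mm from its hinge; same as full_hook_tip.
- spare_hook_seat (a point): Where the loop should rest on the spare hook's arm when that is down: on the arm's upper face, 55 mm from the hinge axis (35 mm short of the barrel's centre). Axes as spare_hook_tip. Anywhere along the arm between hinge and barrel will do.
- full_hook_seat (a point): The same point on the full hook's arm; the scoop's loop rests here at the start.
- scoop: Stainless scoop, 120 to 240 g. Origin: mid underside of the loop handle's top bar; z up, x as the rail's, y across the loop. The loop is 6 mm thick (x), 52 mm wide (36 inside), top bar 8 mm; its upright sides, 10 to 62 mm below the origin, can be gripped across y from above, arm between the fingers. The trough, 71 mm wide, hangs 80 to 167 mm below, 21 mm before to 16 behind.
- scoop_loop (a point): Middle of the scoop's loop handle opening, 30 mm below the scoop's origin. The opening is 36 mm wide and 62 mm tall, so it passes easily over the hook's barrel.
- tray_tier: Two stacked translucent trays, 131 by 125 mm, 53 mm tall, standing on the board under the full hook. Origin at the centre of the underside. Bystander.
- jar: Glass jar of mixed parts with aluminium screw lid, 72 mm diameter, 114 mm tall, standing behind the rail. Origin at the centre of the underside. Bystander.
- wheel_axle: Grey plastic axle assembly with two wheels, 96 mm long, 47 mm tall, lying on its mounting block below the spare hook. Origin at the centre of the underside. Bystander.
- pry_tool: Flat orange plastic pry tool, 107 by 30 mm, 14 mm tall, lying beside the left (+y) end of the rail. Origin at the underside. Bystander.
Things that resemble listed ones, but are neither listed nor needed, are in the scene too. What is shaped like the scoop but blue or purple is not meant.

How it is judged:
On the way, in this order (a step that is already met when the one before it is completed fails the run):
1. the spare hook is fully down while the scoop still hangs on its old hook (value of joint spare_hook above 1.25 rad and distance between scoop and full_hook_seat below 0.045 m), for 0.2 s.
2. the scoop is lifted off its old hook and held clear of it (horizontal distance between scoop and full_hook_seat above 0.06 m and contact force between scoop and the fingers above 0.5 N), for 0.05 s.
3. the scoop hangs by its loop on the spare hook and is let go (value of joint spare_hook above 1.25 rad and z of scoop in the frame of spare_hook_seat between -0.062 and 0.028 m and y of scoop in the frame of spare_hook_seat between -0.016 and 0.016 m and x of scoop in the frame of spare_hook_seat between -0.004 and 0.014 m and contact force between scoop and the fingers below 0.1 N), for 0.3 s.
4. the emptied hook is folded flat against its plate (value of joint full_hook below 0.12 rad), for 0.2 s.
At the end, for the whole second after the job is handed in: Emptied hook folded flat (within 0.12 rad); spare hook fully down (above 1.25 rad) with the scoop hanging on it by the loop's top bar between hinge and barrel, upright within 20 degrees, still (under 50 mm/s); trays, jar, axle and pry tool within 20 mm of their places (value of joint full_hook below 0.12 rad and value of joint spare_hook above 1.25 rad and z of scoop in the frame of spare_hook_seat between -0.062 and 0.028 m and y of scoop in the frame of spare_hook_seat between -0.016 and 0.016 m and x of scoop in the frame of spare_hook_seat between -0.004 and 0.014 m and angle between scoop's own z axis and vertical below 0.35 rad and linear speed of scoop below 0.05 m/s and distance of each of tray_tier, jar, wheel_axle, pry_tool from where it was at the start of the episode below 0.02 m); the robot touches nothing.
It fails at once if the scoop was dropped, or set down on the board or the trays (height (world z) of scoop below 0.17 m or contact force between scoop and tray_tier above 1 N).
It fails at once if a bystander was pushed away or tipped (distance of any of tray_tier, jar, wheel_axle, pry_tool from where it was at the start of the episode above 0.02 m or angle between jar's own z axis and vertical above 0.35 rad).
It also fails if it takes over 61 s, if anything falls off the work surface, if the arm or the gripper's body presses on something with over 40 N, if the wrist force passes 120 N, or if a joint passes its speed limit or range.

### The arm

A 6-joint arm with a two-finger parallel gripper is mounted at the origin on the work surface. World frame = base frame: x ahead of the robot, y to its left, z up, the work surface at z = 0. Lengths are in m, angles in rad, forces in N, time in s.
With the tool pointing down it reaches from about 0.375 to 0.9 m from the base axis. Payload 3.1 kg.
Tool frame: the origin (TCP) lies midway between the tips of the shut fingers; the grasp point (between the pads) lies pinch_z behind it (pinch_z is the distance from the TCP to the grasp point, in m); y points along the fingers, z is the direction in which the jaws open and shut, and the axes are right-handed (so a half turn about y gives the same grasp; the last joint's range is limited). The gripper opens to 87 mm and grips with 3 to 60 N. Pads are 19 mm wide; open, the fingers measure 117 mm over their backs; the gripper's body (75 mm by 190 mm) begins 51 mm behind the grasp point.
Start: joints at [-1.329, 0.527, 1.433, -0, 1.181, -0.178], TCP at [0.255, -0.57, 0.183] pointing down, gripper open.
Joint ranges: [-3.08, 3.08], [-0.75, 2.2], [0.22, 2.44], [-1.43, 4.57], [0, 2.65], [-2.85, 2.85]. Speed limits (rad/s): [2.79, 2.79, 3.14, 3.14, 3.14, 3.14].

### API

Orientations are given as a unit quaternion [x, y, z, w].
In Python, from rig import get_obs, camera, hand_in, pinch_z gives the robot as it stands. The module is installed in compiled form; this text tells all that it offers.
- The arm moves only by the tool arm_command, never from a script. Its argument "plan" is a list of rows, each a list of 2 entries, a list of its own where there are three numbers: the shift along the world's x, y, z in units of 25 mm (1.0 is 25 mm), then the turn about the world's z in units of 5 degrees (1.0 is 5 degrees). A call has 1 to 5 rows; each row is the pose to reach, as a shift and turn from the pose commanded when the call began; what a row does not reach only later rows make up. A row lasts 1/10 s, in which the tool goes at most 50 mm and 8.59 degrees, less where a joint would pass 70% of its speed; a pose out of reach is approached as far as the arm can. A call with a gripper value outside its range is refused whole. "fingers" is the opening, from -1 (shut) to 1 (fully open), set as the call begins (left out, the last holds). The fingers move at their own pace and stop on an object; "force" is the grip in N (left out, the last holds). Time passes only in rows, so rows that repeat a pose let the fingers close. It gives the time, the measured TCP pose, the force and the opening at its end, in the units of the state.
- get_obs(): the state, without advancing time (a new reading comes with each control period).
- camera(name): name is "side" or "top" or "wrist"; returns a dict with "pixels" (480x640x3 uint8, red, green, blue), "camera_matrix" (3x3 intrinsics, pixels), "distortion" ([k1, k2, p1, p2, k3] as OpenCV has them; the pictures are not rectified), "R" (3x3) and "t" (3): a world point X has camera coordinates R X + t. Camera axes: x right, y down, z forward; pixel columns grow to the right and rows downward; lengths in m; the calibration is good to about 2 mm. A picture is of the moment at which its call begins. There is no depth.
- hand_in(): hands the job in, once; it reports no verdict.
The state is a dict: "time": time; "q": joint angles; "joint_velocities": joint speeds; "joint_torque": joint torques, N m; "position": TCP position; "tool_rot": TCP orientation; "ft_force": force on the tool from outside, world axes, zero at the start; "moment": the same for the moment, N m; "grip_width": finger opening in m.
Only numpy, scipy, OpenCV 4.12 (cv2) and the standard library are available. Lean on these libraries where they do the work, as an engineer would, in place of code of your own. Each camera call takes 0.05 s, during which the arm holds its last target.

## Working session

There is one attempt and no reset: what is moved stays moved. The work goes in short steps, Python scripts to look and compute and a tool call to move; the robot and the scene stay as the last step left them, time stands still between calls to the robot, and variables do not carry over. Pictures are saved under pics/ and viewed, and the job is handed in when it is done.

Besides the shell and the picture viewer there is one more tool, called after ">>>" as a command line: name --argument value ..., lists and objects as JSON in quotes. arm_command: Moves the arm, as the interface text tells. Its arguments: {"type":"object","properties":{"plan":{"type":"array"},"fingers":{"type":"number"},"force":{"type":"number"}},"required":["plan"]}

```bash
mkdir -p pics; ls
python3 - <<'E'
from rig import *
import cv2
o=get_obs(); print(o, pinch_z if not callable(pinch_z) else pinch_z())
for n in ["side","top","wrist"]:
    c=camera(n); cv2.imwrite(f"pics/{n}0.png",c["pixels"][:,:,::-1]); print(n,c["camera_matrix"],c["distortion"],c["R"],c["t"])
E
```

```text
pics
{'time': 0.0, 'q': array([-1.32848164e+00,  5.28464751e-01,  1.43392794e+00, -2.02251043e-05,
        1.18142626e+00, -1.78525418e-01]), 'joint_velocities': array([ 0.00109891, -0.00070173, -0.00203261, -0.00028755,  0.00051874,
        0.00091284]), 'joint_torque': array([-1.15659745e-04, -4.40040421e+01, -1.76592994e+01,  6.32997626e-02,
        5.81435440e-02, -1.61704470e-04]), 'position': array([ 0.25513032, -0.56963113,  0.18246448]), 'tool_rot': array([-0.14772817,  0.69229582, -0.69072281,  0.14766475]), 'ft_force': array([ 0.03964777,  0.14552022, -0.10537427]), 'moment': array([ 0.07153831, -0.00341223,  0.01477606]), 'grip_width': 0.08702640201293159} 0.0187
side [[447.10881813   0.         322.0018058 ]
 [  0.         447.10881813 238.44796044]
 [  0.           0.           1.        ]] [-0.07506746  0.          0.          0.          0.        ] [[-0.83929882 -0.54359749 -0.00890282]
 [-0.40958196  0.64298165 -0.64716089]
 [ 0.35751938 -0.53951493 -0.76230147]] [0.45374801 0.30792936 1.00118759]
top [[487.6749189    0.         315.73974054]
 [  0.         487.6749189  238.84086472]
 [  0.           0.           1.        ]] [-0.13430533  0.          0.          0.          0.        ] [[ 0.01564873 -0.99987201 -0.00332983]
 [-0.98984046 -0.01502087 -0.14138682]
 [ 0.14131871  0.00550852 -0.98994883]] [0.03992061 0.51825783 1.21234345]
wrist [[395.60248045   0.         314.92318603]
 [  0.         395.60248045 239.68577509]
 [  0.           0.           1.        ]] [-0.09068395  0.          0.          0.          0.        ] [[ 0.40926432 -0.91241249 -0.00248377]
 [-0.88362742 -0.3970282   0.24813544]
 [-0.22738801 -0.09935825 -0.96872216]] [-0.6228019  -0.03032889  0.39076339]
```

View pics/side0.png

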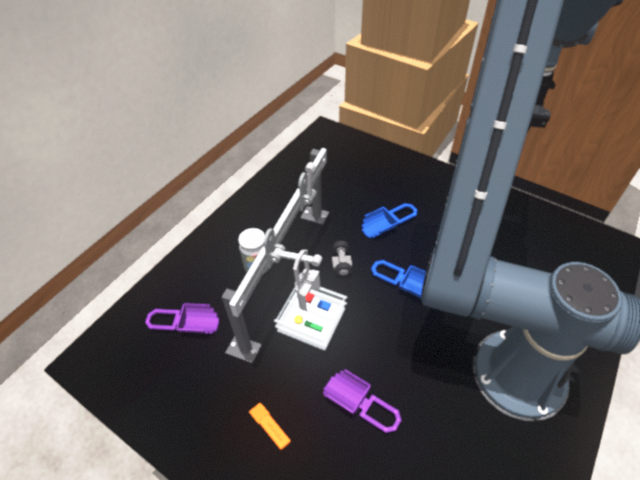

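View pics/top0.png

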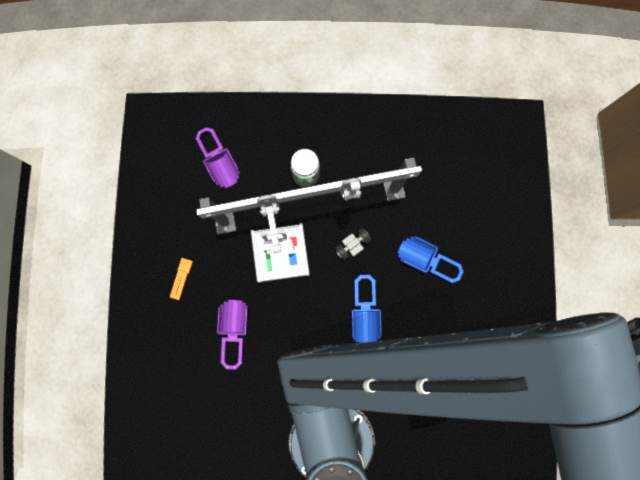

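View pics/wrist0.png

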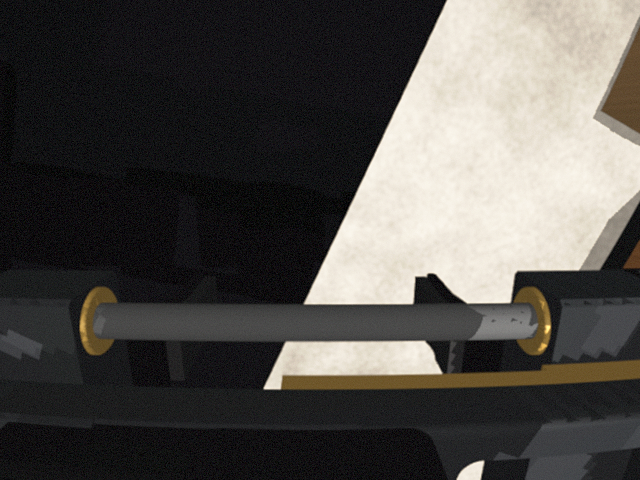

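The side view shows the rail from (240,300) to (320,155). The scoop hangs on the full hook at about (305,275), above the trays, and the spare hook is near (305,185). In the top view the rail runs (198,211)-(421,169), with the full hook at (270,205-240) and the spare at (351,188). Next: crops.

```bash
cat > h.py <<'E'
import numpy as np, cv2
def ray(c,u,v):
    p=cv2.undistortPoints(np.array([[[u,v]]],float),c["camera_matrix"],np.array(c["distortion"]))[0,0]
    R=np.array(c["R"]);t=np.array(c["t"]); return -R.T@t, R.T@np.array([p[0],p[1],1.])
def onz(c,u,v,z):
    o,d=ray(c,u,v); return o+d*(z-o[2])/d[2]
def proj(c,X):
    R=np.array(c["R"]);rv,_=cv2.Rodrigues(R)
    return cv2.projectPoints(np.array(X,float).reshape(-1,1,3),rv,np.array(c["t"]),c["camera_matrix"],np.array(c["distortion"]))[0][:,0]
def tri(c1,p1,c2,p2):
    o1,d1=ray(c1,*p1);o2,d2=ray(c2,*p2)
    s=np.linalg.lstsq(np.c_[d1,-d2],o2-o1,rcond=None)[0]
    a=o1+d1*s[0];b=o2+d2*s[1];return (a+b)/2,np.linalg.norm(a-b)
def crop(c,x,y,w,h,k,fn):
    im=c["pixels"][y:y+h,x:x+w,::-1]; cv2.imwrite(fn,cv2.resize(im,None,fx=k,fy=k,interpolation=cv2.INTER_CUBIC))
E
python3 - <<'E'
from rig import *; from h import *
c=camera("top");crop(c,190,150,240,140,3.3,"pics/tc.png")
s=camera("side");crop(s,215,140,130,180,3.3,"pics/sc.png")
E
```

```text
(no output)
```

View pics/tc.png

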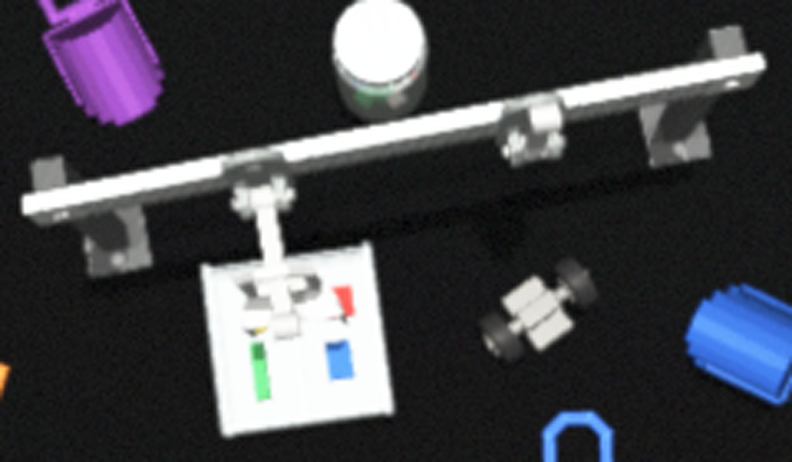

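View pics/sc.png

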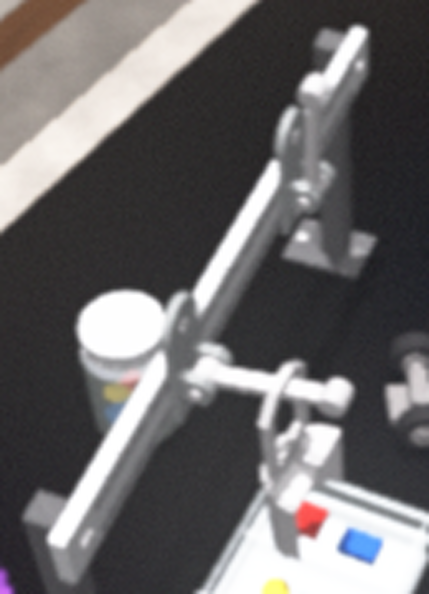

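Run:
```python
from rig import *; from h import *
np.set_printoptions(precision=4,suppress=True)
c=camera("top");s=camera("side")
T=lambda u,v:(190+u/3.3-.35,150+v/3.3-.35); S=lambda u,v:(215+u/3.3-.35,140+v/3.3-.35)
L=onz(c,*T(29,214),.242);Rr=onz(c,*T(765,72),.242);Lb=onz(c,*T(22,198),.242);Rb=onz(c,*T(761,56),.242)
print(L,Rr,np.linalg.norm(L-Rr),Lb,Rb,np.linalg.norm(Lb-L))
d=(L-Rr)/np.linalg.norm(L-Rr); M=(L+Rr)/2; yaw=np.arctan2(-d[0],d[1]); print("yaw deg",np.degrees(yaw),M)
xr=np.array([np.cos(yaw),np.sin(yaw),0]);yr=np.array([-np.sin(yaw),np.cos(yaw),0])
print("side rail pts front L,R", proj(s,[L,Rr,M]))
for n,a,b in [("full",T(286,325),S(338,397)),("spare",T(546,115),S(314,88))]:
    P,e=tri(c,a,s,b); print(n,P,e,"rail fr",(P-M)@xr,(P-M)@yr,P[2])
def R2W(x,y,z): return M*[1,1,0]+x*xr+y*yr+[0,0,z]
```

```text
[0.5378 0.3023 0.242 ] [ 0.6414 -0.1833  0.242 ] 0.4965656385513175 [0.5485 0.3076 0.242 ] [ 0.6524 -0.1809  0.242 ] 0.011911017506008143
yaw deg 12.04107302037799 [0.5896 0.0595 0.242 ]
side rail pts front L,R [[235.6205 304.4477]
 [327.0206 149.1892]
 [288.0506 215.1431]]
full [0.4664 0.1303 0.2424] 0.0012172890154606107 rail fr -0.10577363280543492 0.094901628033365 0.2424077933961895
spare [ 0.5894 -0.0312  0.3181] 0.0002969052779327056 rail fr -0.019123062657634745 -0.08869282557069356 0.31807258837212954
```

The measured barrels match the description: full is at rail x −106 mm, z 242 mm and spare at −19 mm, 318 mm (expected −107/240 and −18/315). Rail yaw is 12°. 

Possible mix-ups for the scoop are blue at top (430,255) and (366,310), and purple at (232,320) and (220,160). The steel one on the hook at (275,240) is the target. For the hooks, the folded one at (355,187) is the spare and the one carrying the scoop at (270,210) is full.

```bash
cat >> h.py <<'E'
from scipy.spatial.transform import Rotation as Ro
M=np.array([.5896,.0595,0]);yaw=np.radians(12.04)
xr=np.array([np.cos(yaw),np.sin(yaw),0]);yr=np.array([-np.sin(yaw),np.cos(yaw),0])
def W(x,y,z): return M+x*xr+y*yr+np.array([0,0,z])
def st(o):
    R=Ro.from_quat(o["tool_rot"]).as_matrix(); j=R[:,2]; a=np.degrees(np.arctan2(j[1],j[0]))
    p=o["position"]-M
    print("t",o["time"],"tcp",o["position"].round(4),"rail",np.round([p@xr,p@yr,p[2]],4),"jaw deg",round(a,2),"approach",R[:,1].round(3),"w",round(o["grip_width"],4),"F",o["ft_force"].round(1),"q",o["q"].round(2))
    return o["position"],a
def go(o,x,y,z):
    p,a=st(o); t=W(x,y,z)
    d=(12.04+90-a+90)%180-90
    print("to",t.round(4),"units",((t-p)/.025).round(2),"turn",round(d/5,2))
E
python3 - <<'E'
from rig import *; from h import *
go(get_obs(),-.0185,-.0887,.40)
go(get_obs(),-.0185,-.0887,.317-.0187)
E
```

```text
t 0.35 tcp [ 0.2553 -0.5703  0.1832] rail [-0.4583 -0.5462  0.1832] jaw deg -65.89 approach [-0.     0.001 -1.   ] w 0.0869 F [-0.3  0.4 -0.2] q [-1.33  0.53  1.43 -0.    1.18 -0.18]
to [ 0.59   -0.0311  0.4   ] units [13.39 21.57  8.67] turn -2.41
t 0.35 tcp [ 0.2553 -0.5703  0.1832] rail [-0.4583 -0.5462  0.1832] jaw deg -65.89 approach [-0.     0.001 -1.   ] w 0.0869 F [-0.3  0.4 -0.2] q [-1.33  0.53  1.43 -0.    1.18 -0.18]
to [ 0.59   -0.0311  0.2983] units [13.39 21.57  4.6 ] turn -2.41
```

>>> arm_command --plan '[[[0,0,2],0],[[0.5,0.8,3.8],0],[[1.5,2.4,4.6],-0.8],[[2.5,4,5.4],-1.6],[[3.5,5.6,6.2],-2.41]]' --fingers -0.1 --force 12

```text
time: 0.85
position: [0.3412, -0.4325, 0.3378]
tool_rot: [0.073, -0.703, 0.704, -0.073]
ft_force: [0.8, -0.6, 0.2]
grip_width: 0.0551
```

>>> arm_command --plan '[[[1,1.6,0.5],0],[[2,3.2,1],0],[[3,4.8,1.5],0],[[4,6.4,2],0],[[5,8,2.5],0]]'

```text
time: 1.35
position: [0.4663, -0.232, 0.4]
tool_rot: [0.074, -0.703, 0.703, -0.074]
ft_force: [0.6, -0.1, -0.2]
grip_width: 0.0394
```

>>> arm_command --plan '[[[1,1.6,0],0],[[2,3.2,0],0],[[3,4.8,0],0],[[4,6.4,0],0],[[4.9,8,0],0]]'

```text
time: 1.85
position: [0.589, -0.032, 0.3993]
tool_rot: [0.074, -0.703, 0.703, -0.074]
ft_force: [0.8, -0.2, 0.1]
grip_width: 0.0388
```

Run:
```python
from rig import *; from h import *
go(get_obs(),-.0185,-.0887,.40)
c=camera("wrist");cv2.imwrite("pics/w1.png",c["pixels"][:,:,::-1])
print(proj(c,[W(-.0185,-.0887,.317),W(-.107,-.0887,.24),W(-.107,.095,.24),W(0,.25,.242),W(0,-.25,.242)]))
```

```text
t 1.85 tcp [ 0.589  -0.032   0.3993] rail [-0.0197 -0.0893  0.3993] jaw deg -77.93 approach [ 0. -0. -1.] w 0.0388 F [ 0.8 -0.2  0.1] q [-0.24  0.31  1.2  -0.    1.63  1.12]
to [ 0.59   -0.0311  0.4   ] units [0.04 0.03 0.03] turn -0.01
[[315.58539039 231.46185643]
 [315.33152881 301.20560302]
 [132.42515213 299.69587643]
 [-26.49457525 196.16838915]
 [489.33818908 194.01340842]]
```

View pics/w1.png

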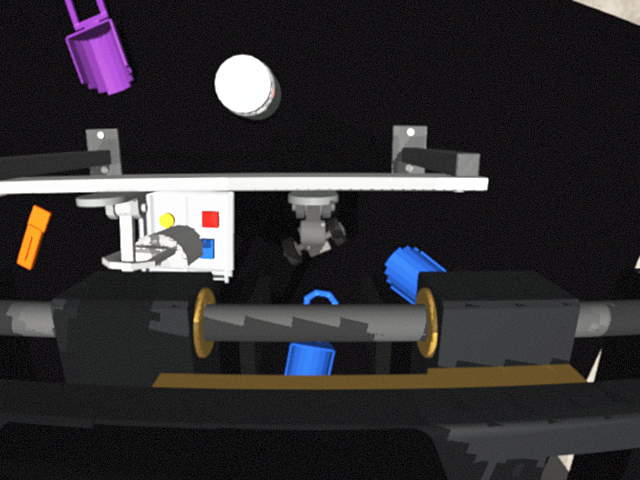

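Run:
```python
from rig import *; from h import *
c=camera("wrist");crop(c,70,160,300,130,2.6,"pics/w1c.png")
X=[W(-.018,.095,.225),W(-.07,.095,.236),W(0,.095,.242),W(0,-.0887,.242),W(-.0185,-.0887,.225),W(-.006,-.0887,.289)]
print(proj(c,X), (proj(c,X)-[70,160])*2.6)
```

```text
[[136.52036201 213.10587375]
 [136.9476865  266.82907766]
 [126.81839764 197.42402809]
 [323.49574786 198.31183513]
 [322.98815101 214.84827844]
 [324.25097969 214.11487772]] [[172.95294122 138.07527176]
 [174.06398491 277.75560192]
 [147.72783386  97.30247302]
 [659.08894442  99.61077134]
 [657.76919263 142.60552395]
 [661.0525472  140.69868207]]
```

View pics/w1c.png

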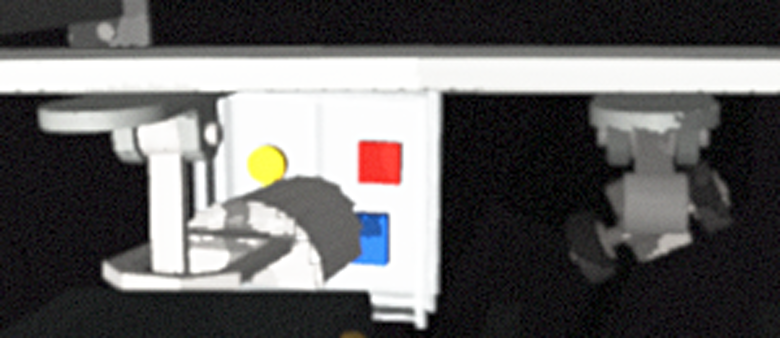

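Run:
```python
from rig import *; from h import *
for i in range(3):
    c=camera("wrist"); print(proj(c,[W(-.0185,-.0887,.317),W(-.07,.095,.236)]).round(1),c["t"].round(4),get_obs()["position"])
c=camera("wrist");crop(c,70,160,300,130,2.6,"pics/w1d.png")
print(proj(c,[W(-.0185,-.0887,.317),W(-.07,.095,.236)]).round(1))
print("top of barrel, obs ray on z=.326:", [ (onz(c,70+655/2.6,160+200/2.6,.32)-M)@v for v in (xr,yr)])
print("arm", [ (onz(c,70+168/2.6,160+230/2.6,.238)-M)@v for v in (xr,yr)])
print("rail", [ (onz(c,70+168/2.6,160+93/2.6,.242)-M)@v for v in (xr,yr)],[ (onz(c,70+655/2.6,160+93/2.6,.242)-M)@v for v in (xr,yr)])
```

```text
[[320.1 233.9]
 [132.8 263.9]] [-0.1535  0.4687  0.7402] [ 0.58879582 -0.03120515  0.39873828]
[[316.7 231.5]
 [130.  262.5]] [-0.1553  0.4665  0.7404] [ 0.588157   -0.03286799  0.39881592]
[[314.6 230.1]
 [128.5 261.9]] [-0.1557  0.4657  0.7405] [ 0.58784193 -0.03393321  0.39898997]
[[313.3 229.4]
 [127.7 261.7]]
top of barrel, obs ray on z=.326: [np.float64(-0.023463501189095567), np.float64(-0.09505147609880284)]
arm [np.float64(-0.055824442905988744), np.float64(0.08530247489204407)]
rail [np.float64(-0.003809124647151871), np.float64(0.07775674276042721)] [np.float64(-0.004302208943219962), np.float64(-0.09625221981683733)]
```

View pics/w1d.png

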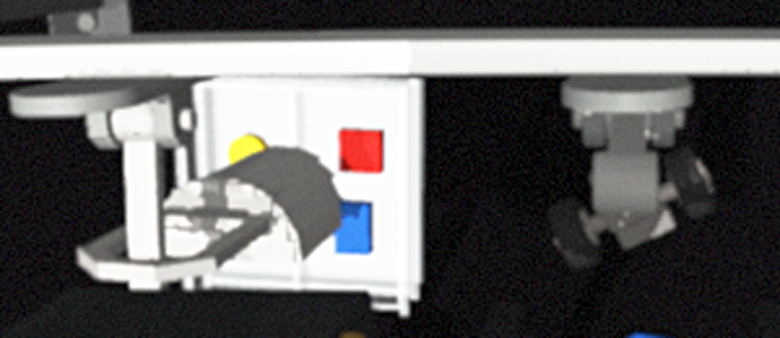

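The arm was still settling between frames, so I'll hold briefly and measure from one settled frame.

>>> arm_command --plan '[[[0,0,0],0],[[0,0,0],0],[[0,0,0],0],[[0,0,0],0]]'

```text
time: 2.55
position: [0.5881, -0.0345, 0.3994]
tool_rot: [0.074, -0.703, 0.703, -0.074]
ft_force: [0.6, 0.2, 0.0]
grip_width: 0.0389
```

Run:
```python
from rig import *; from h import *
import pickle
st(get_obs());c=camera("wrist");o=get_obs();st(o);crop(c,70,160,300,130,2.6,"pics/w1e.png");pickle.dump(dict(c),open("w1e.pkl","wb"))
X=[W(-.0185,-.0887,.326),W(-.07,.095,.236),W(0,.095,.242),W(0,-.0887,.242)]
print(((proj(c,X)-[70,160])*2.6).round())
```

```text
t 2.55 tcp [ 0.5881 -0.0345  0.3994] rail [-0.0211 -0.0916  0.3994] jaw deg -78.0 approach [ 0. -0. -1.] w 0.0389 F [0.6 0.2 0. ] q [-0.25  0.31  1.2  -0.    1.63  1.11]
t 2.6 tcp [ 0.5881 -0.0343  0.3993] rail [-0.021  -0.0914  0.3993] jaw deg -77.99 approach [ 0.  0. -1.] w 0.0395 F [ 0.1 -0.3  0. ] q [-0.25  0.31  1.2   0.    1.63  1.11]
[[630. 188.]
 [150. 266.]
 [120.  84.]
 [632.  81.]]
```

View pics/w1e.png

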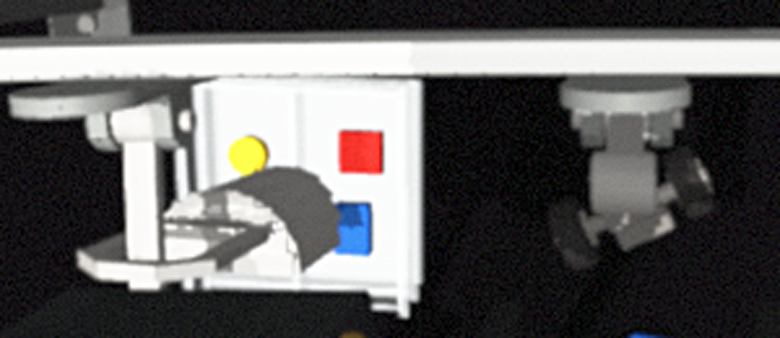

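Run:
```python
from rig import *; from h import *
go(get_obs(),-.0175,-.0872,.297)
```

```text
t 2.6 tcp [ 0.5881 -0.0343  0.3993] rail [-0.021  -0.0914  0.3993] jaw deg -77.99 approach [ 0.  0. -1.] w 0.0395 F [ 0.1 -0.3  0. ] q [-0.25  0.31  1.2   0.    1.63  1.11]
to [ 0.5907 -0.0294  0.297 ] units [ 0.1   0.19 -4.09] turn 0.01
```

>>> arm_command --plan '[[[0.1,0.2,-1],0],[[0.1,0.2,-2],0],[[0.1,0.2,-3],0],[[0.1,0.2,-3.6],0],[[0.1,0.2,-4.1],0]]'

```text
time: 3.1
position: [0.5903, -0.0288, 0.2955]
tool_rot: [-0.075, 0.703, -0.703, 0.074]
ft_force: [-0.3, -0.1, 0.3]
grip_width: 0.0397
```

>>> arm_command --plan '[[[0,0,0],0],[[0,0,0],0]]'

```text
time: 3.3
position: [0.5911, -0.029, 0.2972]
tool_rot: [0.074, -0.703, 0.703, -0.075]
ft_force: [0.2, -0.5, -0.1]
grip_width: 0.0393
```

>>> arm_command --plan '[[[0,0,0],0],[[0,0,0],0],[[0,0,0],0],[[0,0,0],0]]' --fingers -1 --force 12

```text
time: 3.7
position: [0.5909, -0.0288, 0.2972]
tool_rot: [0.074, -0.703, 0.703, -0.075]
ft_force: [0.3, -0.3, 0.4]
grip_width: 0.0148
```

Run:
```python
from rig import *; from h import *
st(get_obs())
c=camera("side");crop(c,215,120,150,180,3.3,"pics/s2.png")
```

```text
t 3.7 tcp [ 0.5909 -0.0288  0.2972] rail [-0.0172 -0.0867  0.2972] jaw deg -77.94 approach [ 0.001 -0.    -1.   ] w 0.0148 F [ 0.3 -0.3  0.4] q [-0.24  0.37  1.37  0.    1.4   1.12]
```

View pics/s2.png

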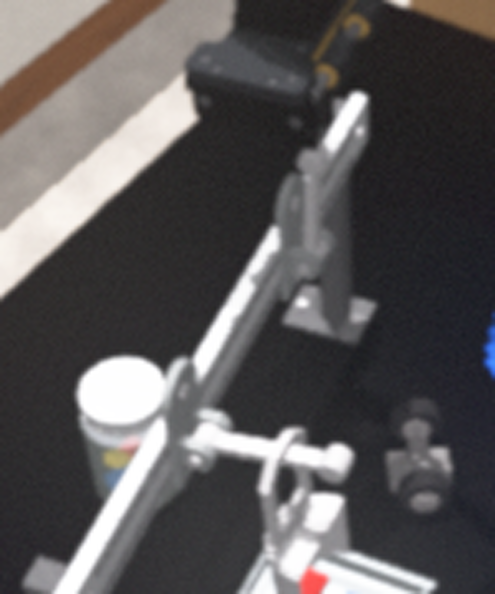

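Run:
```python
from rig import *; from h import *
o=get_obs();st(o)
c=camera("side");p=o["position"]
print((proj(c,[p,p+[0,0,.0187],p+[0,0,.07],p+[0,0,.2]])-[215,120])*3.3)
cv2.imwrite("pics/s3.png",cv2.resize(c["pixels"][80:240,230:390,::-1],None,fx=3.6,fy=3.6,interpolation=cv2.INTER_CUBIC)*1)
c=camera("wrist");crop(c,180,160,260,180,3,"pics/w3.png")
print((proj(c,[p,p+[0,0,.0187],W(-.0175,-.0872,.315)])-[180,160])*3)
```

```text
t 3.75 tcp [ 0.5908 -0.0288  0.2971] rail [-0.0172 -0.0866  0.2971] jaw deg -77.94 approach [ 0.001 -0.    -1.   ] w 0.011 F [-0.1 -1.1  0. ] q [-0.24  0.37  1.37 -0.    1.4   1.12]
[[310.30536396 177.82955857]
 [309.45337199 156.77373208]
 [306.9958635   95.89061502]
 [299.86868429 -81.98190028]]
[[410.75808376 325.51530156]
 [411.25206049 361.87441213]
 [414.65044757 361.761033  ]]
```

View pics/s3.png

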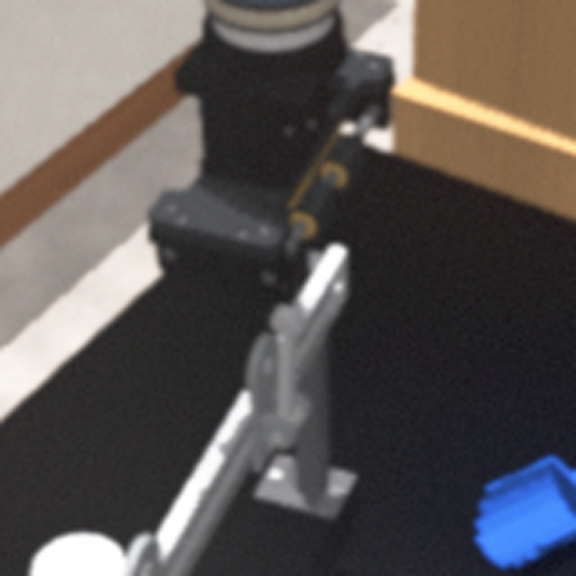

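View pics/w3.png

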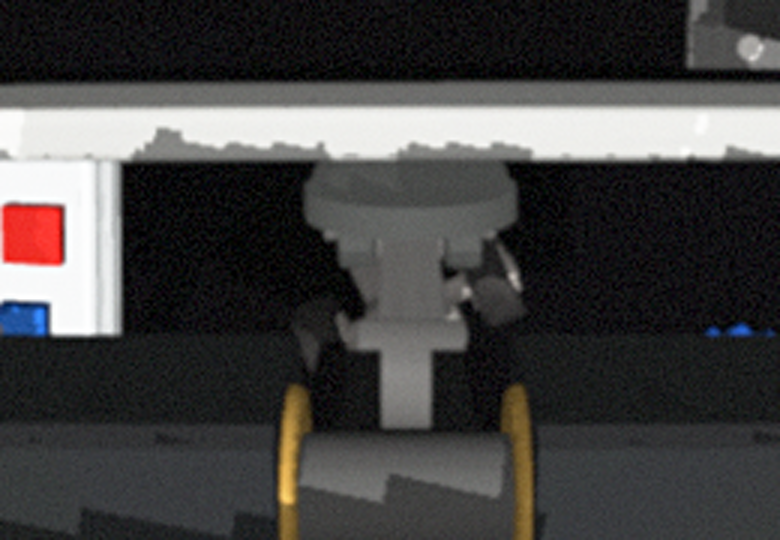

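Run:
```python
from rig import *; from h import *
o=get_obs();st(o)
c=camera("wrist");im=c["pixels"][150:420,180:460,::-1]
im=(255*(im/255.)**.45).astype(np.uint8)
cv2.imwrite("pics/w4.png",cv2.resize(im,None,fx=2.2,fy=2.2,interpolation=cv2.INTER_CUBIC))
c=camera("side");im=c["pixels"][120:220,260:360,::-1]
im=(255*(im/255.)**.45).astype(np.uint8)
cv2.imwrite("pics/s4.png",cv2.resize(im,None,fx=5.5,fy=5.5,interpolation=cv2.INTER_CUBIC))
st(get_obs())
```

```text
t 3.85 tcp [ 0.5907 -0.0288  0.2969] rail [-0.0173 -0.0866  0.2969] jaw deg -77.94 approach [ 0. -0. -1.] w 0.0043 F [-0.2  0.6  0.2] q [-0.24  0.37  1.37  0.    1.4   1.12]
t 3.95 tcp [ 0.5907 -0.0288  0.2968] rail [-0.0173 -0.0866  0.2968] jaw deg -77.94 approach [ 0. -0. -1.] w 0.0014 F [-0.6  0.1 -0.1] q [-0.24  0.37  1.37 -0.    1.4   1.12]
```

View pics/w4.png

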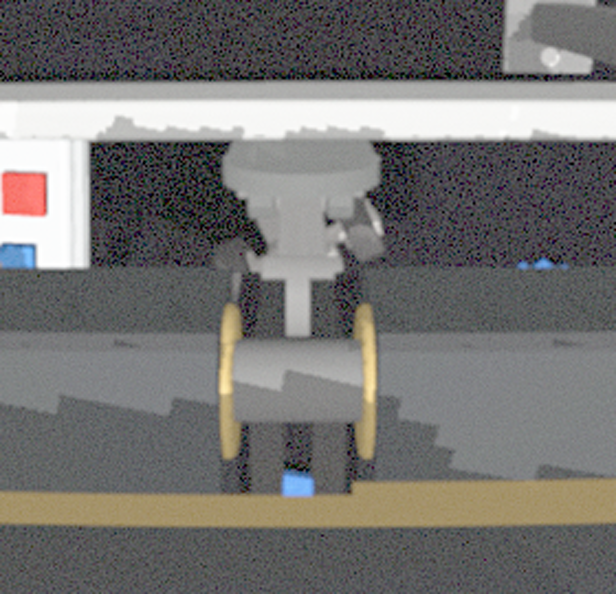

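View pics/s4.png

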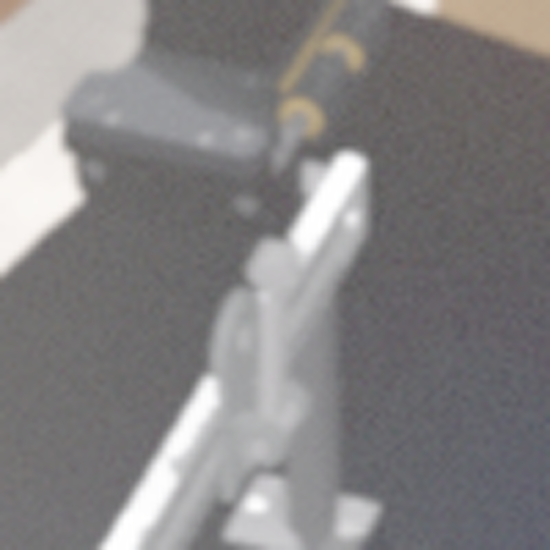

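The gripper shut almost fully (w 1.4 mm), so the barrel isn't between the pads. I'll look closer to find which way it's off.

Run:
```python
from rig import *; from h import *
o=get_obs();st(o);p=o["position"]
for n,(x,y,w,h,k) in dict(side=(265,110,100,90,7),wrist=(230,200,170,140,4.5),top=(300,130,120,90,6)).items():
    cs=[camera(n) for _ in range(3)]
    c=cs[-1]
    im=np.mean([a["pixels"].astype(float) for a in cs],0)[y:y+h,x:x+w,::-1]
    im=(255*(im/255.)**.4).astype(np.uint8)
    im=cv2.resize(im,None,fx=k,fy=k,interpolation=cv2.INTER_CUBIC)
    cam=-c["R"].T@c["t"]; print(n,"cam",cam.round(3),"rel tcp",(cam-p).round(3))
    for X,col in [(p,(0,0,255)),(p+[0,0,.0187],(0,255,0)),(W(-.0185,-.0872,.315),(255,0,0))]:
        u=(proj(c,[X])[0]-[x,y]+.5)*k; cv2.drawMarker(im,tuple(int(q) for q in u),col,0,12,1)
    cv2.imwrite(f"pics/{n}5.png",im)
```

```text
t 3.95 tcp [ 0.5907 -0.0288  0.2968] rail [-0.0173 -0.0866  0.2968] jaw deg -77.94 approach [ 0. -0. -1.] w 0.0014 F [-0.6  0.1 -0.1] q [-0.24  0.37  1.37 -0.    1.4   1.12]
side cam [0.149 0.589 0.967] rel tcp [-0.442  0.618  0.67 ]
wrist cam [ 0.657 -0.014  0.499] rel tcp [0.066 0.015 0.202]
top cam [0.341 0.041 1.274] rel tcp [-0.25   0.07   0.977]
```

View pics/side5.png

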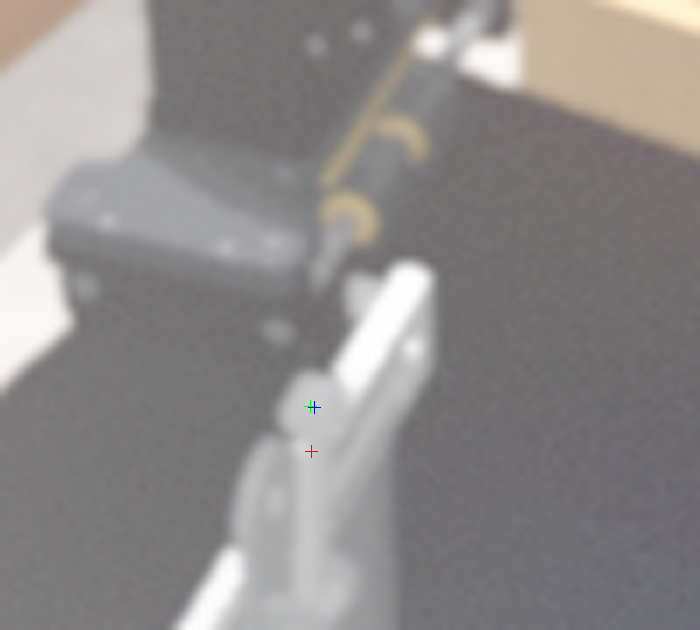

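View pics/wrist5.png

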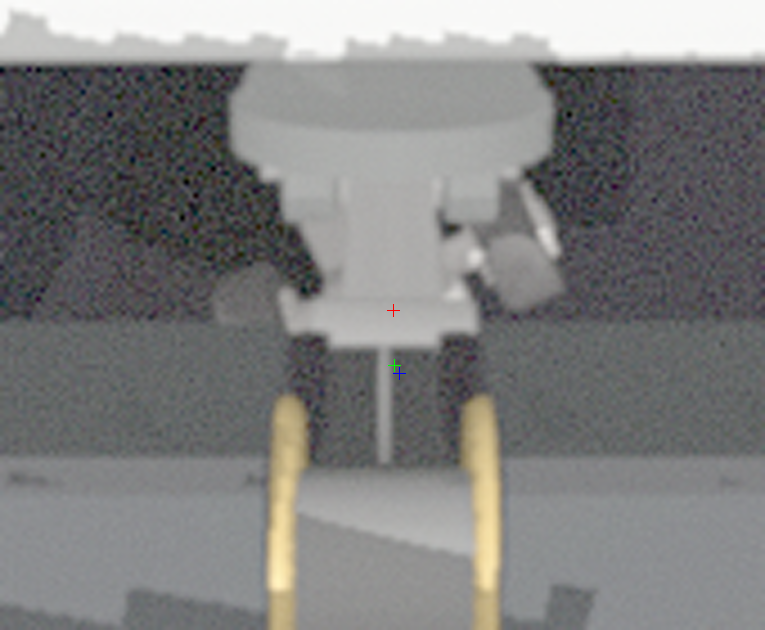

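View pics/top5.png

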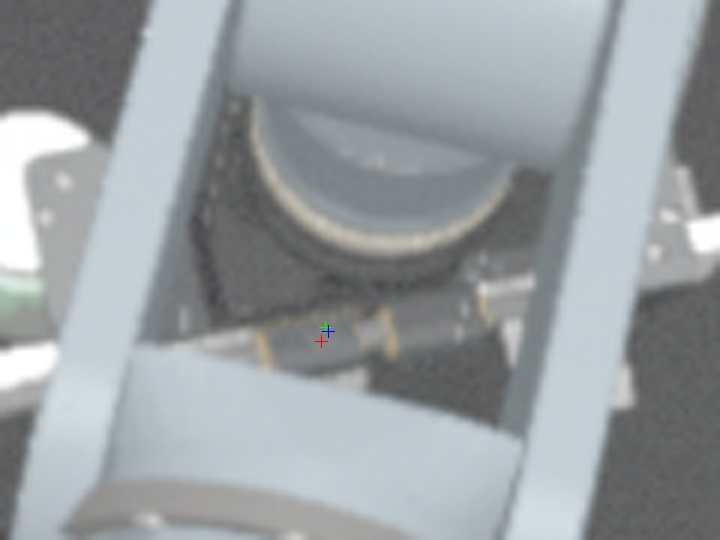

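>>> arm_command --plan '[[[0,0,1],0],[[0,0,2],0],[[0,0,2],0],[[0,0,2],0]]'

```text
time: 4.8
position: [0.5908, -0.0288, 0.3469]
tool_rot: [0.074, -0.703, 0.703, -0.075]
ft_force: [-0.0, -0.5, -1.0]
grip_width: 0.0007
```

```bash
cat > look.py <<'E'
import sys
from rig import *; from h import *
def look(tag,views,pts=[],g=.4,n=3):
    o=get_obs();st(o);p=o["position"]
    for nm,(x,y,w,h,k) in views.items():
        cs=[camera(nm) for _ in range(n)]; c=cs[-1]
        im=np.mean([a["pixels"].astype(float) for a in cs],0)[y:y+h,x:x+w,::-1]
        im=(255*(im/255.)**g).astype(np.uint8)
        im=cv2.resize(im,None,fx=k,fy=k,interpolation=cv2.INTER_CUBIC)
        for X,col in [(p,(0,0,255)),(p+[0,0,.0187],(0,255,0))]+[(q,(255,0,0)) for q in pts]:
            u=(proj(c,[X])[0]-[x,y]+.5)*k; cv2.drawMarker(im,tuple(int(q) for q in u),col,0,12,1)
        cv2.imwrite(f"pics/{nm}{tag}.png",im)
    return c
E
python3 - <<'E'
from look import *
look("6",dict(side=(245,70,130,120,6),wrist=(200,160,240,200,3.3)),[W(-.0185,-.0872,.315)])
E
```

```text
t 4.8 tcp [ 0.5908 -0.0288  0.3469] rail [-0.0173 -0.0866  0.3469] jaw deg -77.94 approach [ 0.001 -0.    -1.   ] w 0.0007 F [-0.  -0.5 -1. ] q [-0.24  0.34  1.29  0.    1.51  1.12]
```

View pics/side6.png

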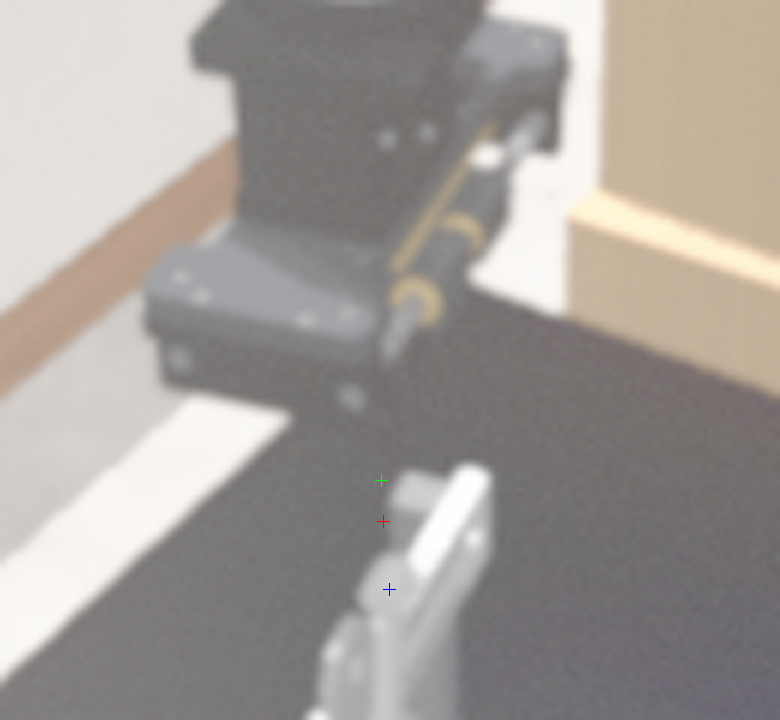

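View pics/wrist6.png

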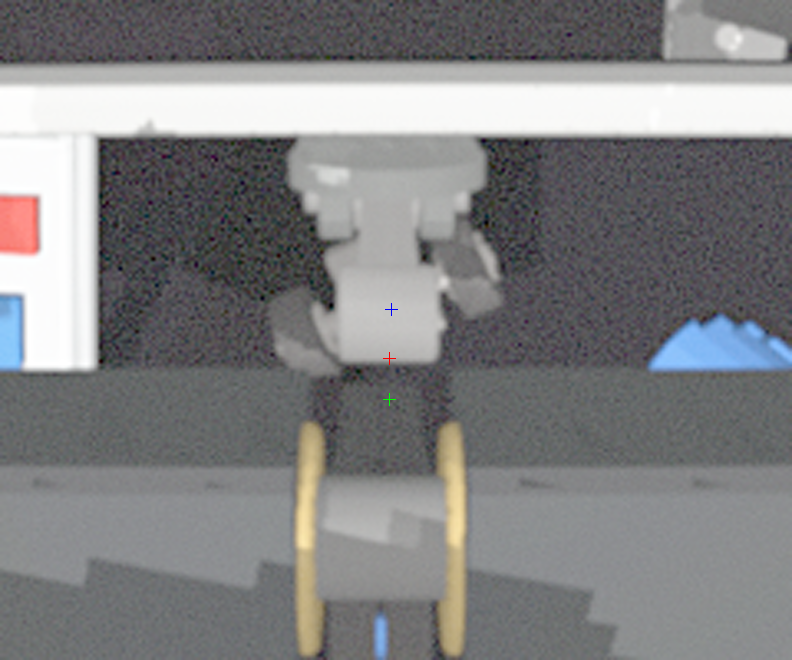

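Run:
```python
from look import *
o=get_obs();p=o["position"]
cs=[camera("side") for _ in range(4)];c=cs[-1]
a=np.mean([x["pixels"].astype(float) for x in cs],0)[:,:,::-1]; b=cv2.imread("pics/side0.png").astype(float)
d=cv2.GaussianBlur(a-b,(0,0),1.0)[70:200,240:380].mean(2)
im=np.clip(128+d*8,0,255).astype(np.uint8); im=cv2.cvtColor(cv2.resize(im,None,fx=5,fy=5),8)
for X,col in [(p,(0,0,255)),(p+[0,0,.0187],(0,255,0)),(W(-.0185,-.0872,.315),(255,0,0))]:
    u=(proj(c,[X])[0]-[240,70]+.5)*5; cv2.drawMarker(im,tuple(int(q) for q in u),col,0,12,1)
cv2.imwrite("pics/diff.png",im)
```

```text
(no output)
```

View pics/diff.png

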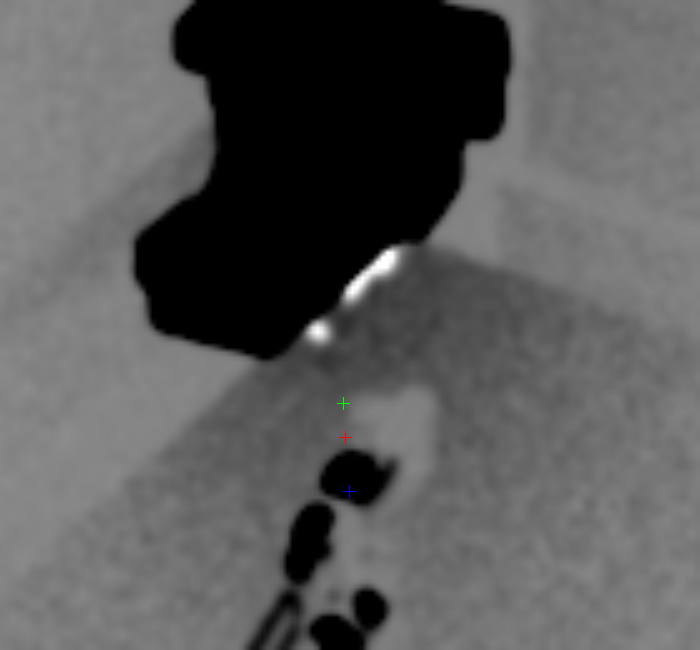

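Run:
```python
from look import *
look("7",dict(wrist=(0,0,640,480,1.25)),[],.4,2)
```

```text
t 5.3 tcp [ 0.5906 -0.0288  0.3464] rail [-0.0174 -0.0866  0.3464] jaw deg -77.94 approach [-0.001  0.    -1.   ] w 0.0006 F [-0.5 -0.2 -0.2] q [-0.24  0.34  1.29 -0.    1.51  1.12]
```

View pics/wrist7.png

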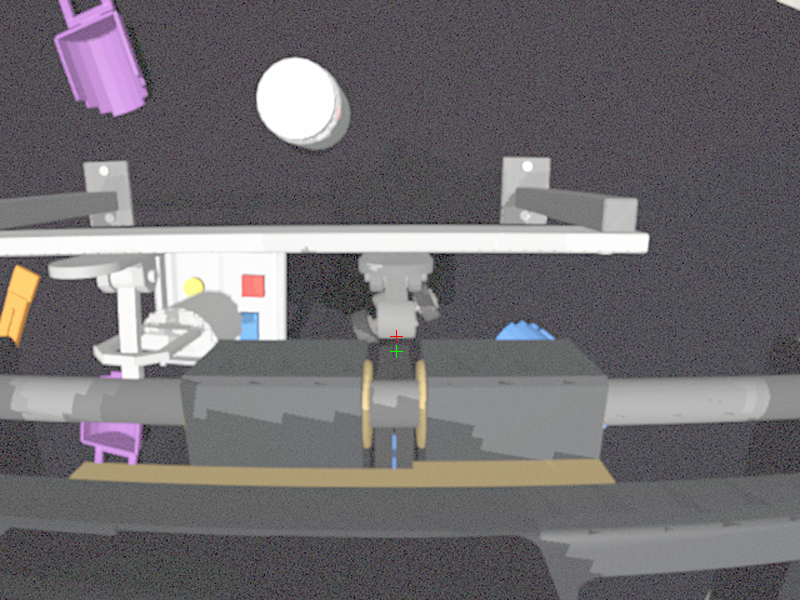

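Fingers shut without touching anything, so I'll probe by touch. With the fingers closed I lower onto the barrel's expected top (0.324) and see whether there's contact.

>>> arm_command --plan '[[[0,0,-0.3],0],[[0,0,-0.6],0],[[0,0,-0.7],0],[[0,0,-0.7],0]]'

```text
time: 5.8
position: [0.5902, -0.0287, 0.3282]
tool_rot: [-0.075, 0.703, -0.703, 0.074]
ft_force: [-0.8, 0.2, 0.2]
grip_width: 0.0006
```

>>> arm_command --plan '[[[0,0,-0.1],0],[[0,0,-0.2],0],[[0,0,-0.2],0]]'

```text
time: 6.1
position: [0.5905, -0.0288, 0.3239]
tool_rot: [-0.074, 0.703, -0.703, 0.074]
ft_force: [-1.0, 0.3, 0.2]
grip_width: 0.0004
```

>>> arm_command --plan '[[[0,0,-0.1],0],[[0,0,-0.2],0],[[0,0,-0.2],0]]'

```text
time: 6.4
position: [0.5904, -0.0287, 0.3188]
tool_rot: [-0.075, 0.703, -0.703, 0.074]
ft_force: [-0.6, 0.2, -0.0]
grip_width: 0.0003
```

>>> arm_command --plan '[[[0,0,-0.1],0],[[0,0,-0.2],0],[[0,0,-0.2],0]]'

```text
time: 6.7
position: [0.5904, -0.0288, 0.3137]
tool_rot: [-0.075, 0.703, -0.703, 0.074]
ft_force: [0.1, -0.3, -0.2]
grip_width: 0.0005
```

No contact down to 0.314. To see the fingers properly I'll raise them in front of the light floor in the side view.

>>> arm_command --plan '[[[0,0,2],0],[[0,0,4],0],[[0,0,6],0],[[0,0,7],0],[[0,0,7],0]]'

```text
time: 7.2
position: [0.5924, -0.0291, 0.4949]
tool_rot: [0.071, -0.702, 0.704, -0.078]
ft_force: [-0.7, -0.3, -0.1]
grip_width: 0.0007
```

Run:
```python
from look import *
look("8",dict(side=(200,0,160,150,5)),[],.6,2)
```

```text
t 7.2 tcp [ 0.5924 -0.0291  0.4949] rail [-0.0158 -0.0873  0.4949] jaw deg -77.93 approach [ 0.011 -0.003 -1.   ] w 0.0007 F [-0.7 -0.3 -0.1] q [-0.24  0.29  0.99  0.    1.85  1.12]
```

View pics/side8.png

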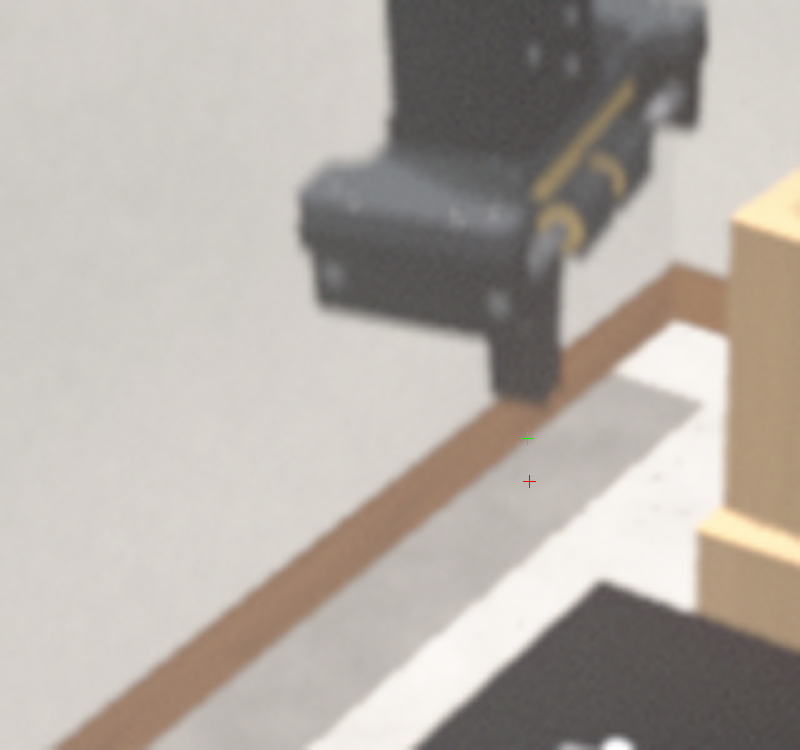

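>>> arm_command --plan '[[[0,0,0],0],[[0,0,0],0]]' --fingers 0

```text
time: 7.5
position: [0.5901, -0.0287, 0.487]
tool_rot: [-0.076, 0.704, -0.703, 0.073]
ft_force: [-1.2, 0.0, 0.3]
grip_width: 0.0099
```

Run:
```python
from look import *
o=get_obs();p=o["position"]
look("9",dict(side=(200,0,160,150,5)),[p+[0,0,.0187+.051],p+[0,0,.036]],.6,2)
```

```text
t 7.5 tcp [ 0.5901 -0.0287  0.487 ] rail [-0.0179 -0.0864  0.487 ] jaw deg -77.94 approach [-0.004  0.001 -1.   ] w 0.0099 F [-1.2  0.   0.3] q [-0.24  0.3   1.   -0.    1.85  1.12]
```

View pics/side9.png

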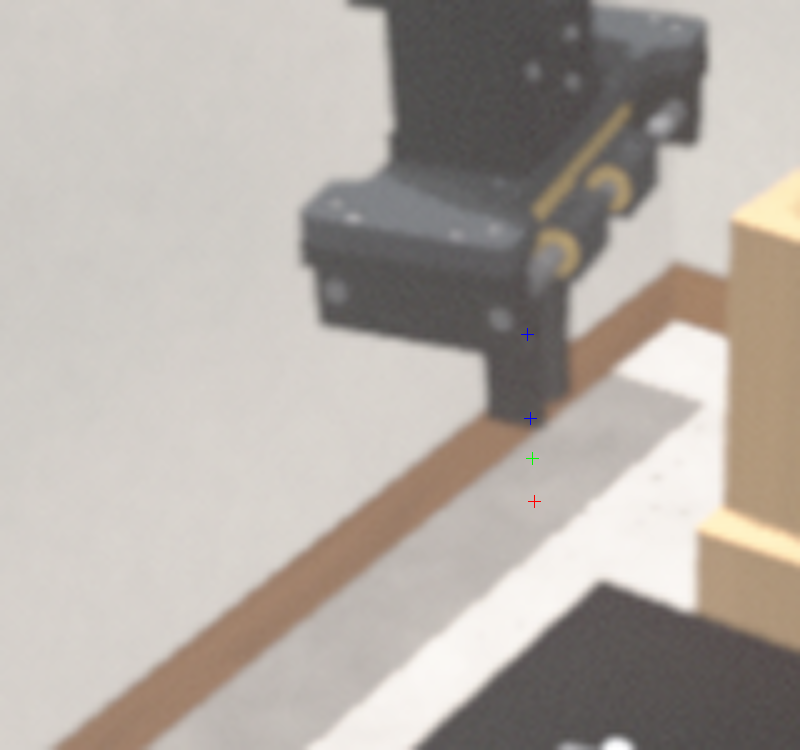

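The side view shows the fingertips at (530,412), about 36 mm above the reported TCP (501). The wrist view and the probe with no contact agree with this. So true tip z ≈ reported z + 0.036, and x and y match. I'll now redo the pinch with that correction.

Run:
```python
from rig import *; from h import *
go(get_obs(),-.018,-.0872,.265)
```

```text
t 7.6 tcp [ 0.5903 -0.0288  0.4877] rail [-0.0177 -0.0865  0.4877] jaw deg -77.94 approach [-0.003  0.001 -1.   ] w 0.0171 F [-0.   0.4 -1.1] q [-0.24  0.3   1.   -0.    1.85  1.12]
to [ 0.5902 -0.0295  0.265 ] units [-0.01 -0.03 -8.91] turn -0.0
```

>>> arm_command --plan '[[[0,0,-1.2],0],[[0,0,-2.4],0],[[0,0,-3.6],0],[[0,0,-4.4],0],[[0,0,-4.8],0]]'

```text
time: 8.1
position: [0.5893, -0.0285, 0.3663]
tool_rot: [-0.076, 0.704, -0.703, 0.072]
ft_force: [-0.0, -0.5, -0.3]
grip_width: 0.0435
```

>>> arm_command --plan '[[[0,0,-0.8],0],[[0,0,-1.6],0],[[0,0,-2.4],0],[[0,0,-3.2],0],[[0,0,-3.2],0]]'

```text
time: 8.6
position: [0.589, -0.0285, 0.2867]
tool_rot: [-0.076, 0.704, -0.702, 0.072]
ft_force: [-0.5, -0.9, 0.1]
grip_width: 0.0435
```

>>> arm_command --plan '[[[0,0,-0.2],0],[[0,0,-0.5],0],[[0,0,-0.8],0],[[0,0,-0.9],0],[[0,0,-0.9],0]]'

```text
time: 9.1
position: [0.5905, -0.0288, 0.2664]
tool_rot: [-0.075, 0.703, -0.703, 0.074]
ft_force: [0.2, 1.1, 0.0]
grip_width: 0.0433
```

>>> arm_command --plan '[[[0,0,0],0],[[0,0,0],0],[[0,0,0],0],[[0,0,0],0],[[0,0,0],0]]' --fingers -1

```text
time: 9.6
position: [0.591, -0.0297, 0.267]
tool_rot: [0.074, -0.703, 0.704, -0.074]
ft_force: [-0.2, -2.6, 0.5]
grip_width: 0.018
```

Width is 18.0 mm, so the barrel is pinched. Now I swing it down along the arc.

>>> arm_command --plan '[[[-0.35,-0.07,-0.02],0],[[-0.7,-0.15,-0.07],0],[[-1.04,-0.22,-0.16],0],[[-1.37,-0.29,-0.28],0],[[-1.69,-0.36,-0.44],0]]'

```text
time: 10.1
position: [0.5488, -0.0388, 0.2559]
tool_rot: [0.073, -0.703, 0.704, -0.075]
ft_force: [4.5, -4.0, -2.3]
grip_width: 0.0177
```

>>> arm_command --plan '[[[-0.3,-0.06,-0.19],0],[[-0.58,-0.12,-0.41],0],[[-0.84,-0.18,-0.65],0],[[-1.07,-0.23,-0.93],0],[[-1.27,-0.27,-1.22],0]]'

```text
time: 10.6
position: [0.5164, -0.0458, 0.2255]
tool_rot: [0.074, -0.702, 0.704, -0.075]
ft_force: [2.1, -5.0, 0.7]
grip_width: 0.0178
```

>>> arm_command --plan '[[[-0.18,-0.04,-0.32],0],[[-0.32,-0.07,-0.64],0],[[-0.43,-0.1,-0.98],0],[[-0.5,-0.11,-1.35],0],[[-0.5,-0.11,-1.45],0]]'

```text
time: 11.1
position: [0.5034, -0.0486, 0.1902]
tool_rot: [0.075, -0.702, 0.704, -0.074]
ft_force: [-3.0, -3.7, 18.4]
grip_width: 0.0182
```

Run:
```python
from look import *
look("10",dict(side=(215,100,150,180,3.3)),[W(-.107,-.0872,.24)],.6,1)
```

```text
t 11.1 tcp [ 0.5034 -0.0486  0.1902] rail [-0.1069 -0.0877  0.1902] jaw deg -77.92 approach [-0.001 -0.002 -1.   ] w 0.0182 F [-3.  -3.7 18.4] q [-0.32  0.36  1.72 -0.    1.06  1.05]
```

View pics/side10.png

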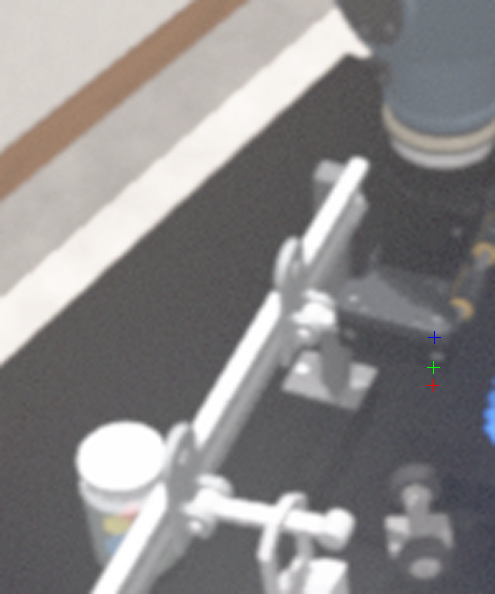

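Contact at the stop (18 N vertical). Release, rise and look.

>>> arm_command --plan '[[[0,0,0.1],0],[[0,0,0.1],0],[[0,0,0.1],0],[[0,0,0.1],0],[[0,0,0.1],0]]' --fingers 0.2

```text
time: 11.65
position: [0.5036, -0.0468, 0.1911]
tool_rot: [-0.075, 0.704, -0.703, 0.074]
ft_force: [-0.2, -0.2, -0.9]
grip_width: 0.0479
```

>>> arm_command --plan '[[[0,0,1],0],[[0,0,2.5],0],[[0,0,4],0],[[0,0,5.5],0],[[0,0,6],0]]'

```text
time: 12.15
position: [0.5061, -0.0476, 0.3456]
tool_rot: [0.072, -0.702, 0.704, -0.077]
ft_force: [0.1, -0.6, -0.1]
grip_width: 0.0525
```

>>> arm_command --plan '[[[0,0,0],0],[[0,0,0],0],[[0,0,0],0]]'

```text
time: 12.45
position: [0.5031, -0.0469, 0.3397]
tool_rot: [-0.076, 0.704, -0.703, 0.073]
ft_force: [0.3, 0.7, -0.8]
grip_width: 0.0521
```

Run:
```python
from look import *
c=look("11",dict(side=(215,130,150,180,3.3),wrist=(0,0,640,480,1.25)),[W(-.107,-.0872,.24),W(-.107,.0965,.24),W(-.0725,.0965,.240)],.7,2)
```

```text
t 12.45 tcp [ 0.5031 -0.0469  0.3397] rail [-0.1068 -0.086   0.3397] jaw deg -77.94 approach [-0.004  0.001 -1.   ] w 0.0521 F [ 0.3  0.7 -0.8] q [-0.31  0.21  1.5   0.    1.44  1.05]
```

View pics/side11.png

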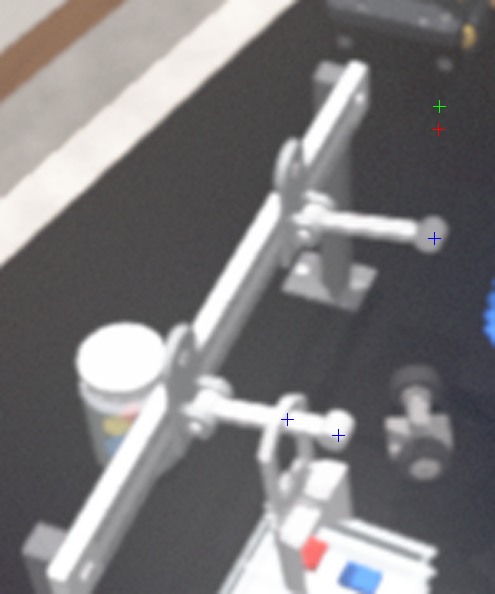

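View pics/wrist11.png

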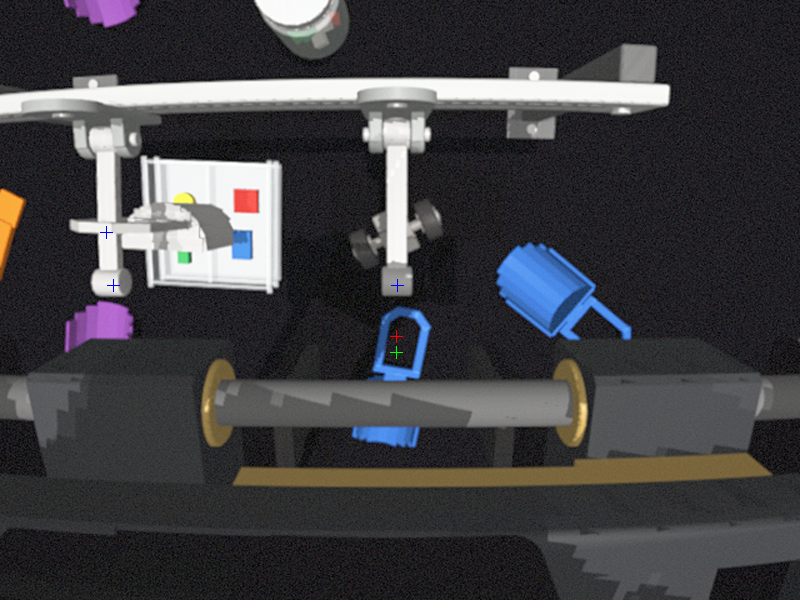

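The spare hook is fully down: its barrel at side-crop (432,233) matches the model mark, and its arm is parallel to the full hook's. Next I go above the scoop with the gripper open.

Run:
```python
from rig import *; from h import *
go(get_obs(),-.0725,.0965,.30)
```

```text
t 12.65 tcp [ 0.5037 -0.0472  0.3404] rail [-0.1062 -0.0864  0.3404] jaw deg -77.94 approach [-0.002  0.001 -1.   ] w 0.052 F [0.1 0.6 0.4] q [-0.31  0.21  1.5   0.    1.44  1.05]
to [0.4986 0.1388 0.3   ] units [-0.21  7.44 -1.62] turn -0.0
```

>>> arm_command --plan '[[[0,1.6,0],0],[[0,3.2,0],0],[[-0.1,4.8,0],0],[[-0.2,6.2,-0.5],0],[[-0.2,7.45,-1],0]]' --fingers 1

```text
time: 13.15
position: [0.4988, 0.1407, 0.3162]
tool_rot: [-0.074, 0.703, -0.703, 0.075]
ft_force: [0.3, 0.0, 0.5]
grip_width: 0.0829
```

>>> arm_command --plan '[[[0,0,-0.3],0],[[0,0,-0.6],0],[[0,0,-0.6],0],[[0,0,-0.6],0],[[0,0,-0.6],0]]'

```text
time: 13.65
position: [0.4998, 0.1379, 0.302]
tool_rot: [0.073, -0.703, 0.703, -0.074]
ft_force: [0.5, -0.2, -0.5]
grip_width: 0.0867
```

Run:
```python
from look import *
c=look("12",dict(side=(215,130,150,180,3.3),wrist=(180,100,280,220,2.85)),[W(-.107,.0965,.24),W(-.0725,.0965,.2465)],.6,2)
```

```text
t 13.65 tcp [0.4998 0.1379 0.302 ] rail [-0.0714  0.0954  0.302 ] jaw deg -78.04 approach [ 0.001 -0.    -1.   ] w 0.0867 F [ 0.5 -0.2 -0.5] q [ 0.05  0.26  1.53 -0.    1.35  1.42]
```

View pics/side12.png

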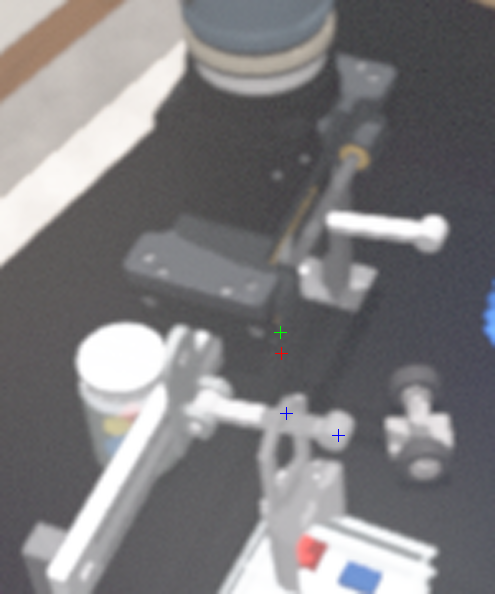

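View pics/wrist12.png

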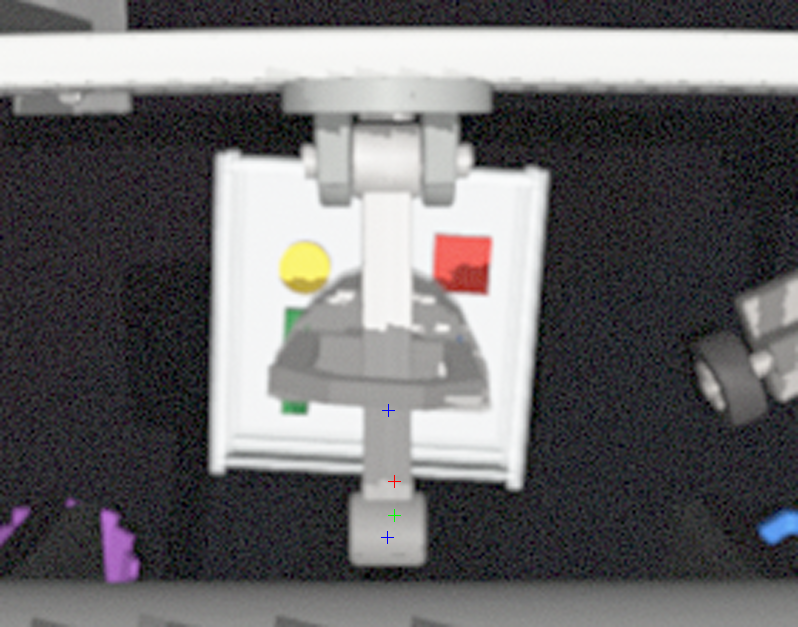

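The scoop's top bar is at wrist-crop (380,388), turned about 5-6° clockwise from the rail. Its centre is about 4 mm further +x and 3 mm further +y than the TCP. I'll align to it and go down in stages.

>>> arm_command --plan '[[[0.1,0.13,-0.8],-0.5],[[0.1,0.13,-1.6],-1.1],[[0.1,0.13,-2.4],-1.1],[[0.1,0.13,-3.2],-1.1],[[0.1,0.13,-3.6],-1.1]]'

```text
time: 14.35
position: [0.5008, 0.142, 0.2101]
tool_rot: [0.041, -0.706, 0.706, -0.039]
ft_force: [-0.4, 0.8, 0.2]
grip_width: 0.0871
```

>>> arm_command --plan '[[[0,0,-0.6],0],[[0,0,-1.2],0],[[0,0,-1.6],0],[[0,0,-2],0],[[0,0,-2],0]]'

```text
time: 14.85
position: [0.501, 0.1421, 0.1605]
tool_rot: [0.041, -0.706, 0.706, -0.04]
ft_force: [-0.0, 0.4, 0.6]
grip_width: 0.0876
```

Run:
```python
from look import *
c=look("13",dict(side=(215,130,150,180,3.3),wrist=(120,60,400,300,1.95)),[W(-.068,.098,.2465),W(-.068,.098,.2085)],.5,2)
```

```text
t 14.85 tcp [0.501  0.1421 0.1605] rail [-0.0694  0.0992  0.1605] jaw deg -83.45 approach [-0.002 -0.    -1.   ] w 0.0876 F [-0.   0.4  0.6] q [ 0.06  0.42  1.72 -0.    1.01  1.52]
```

View pics/side13.png

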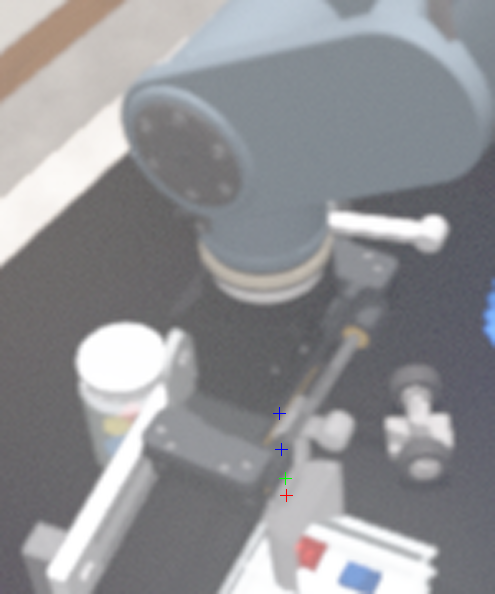

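View pics/wrist13.png

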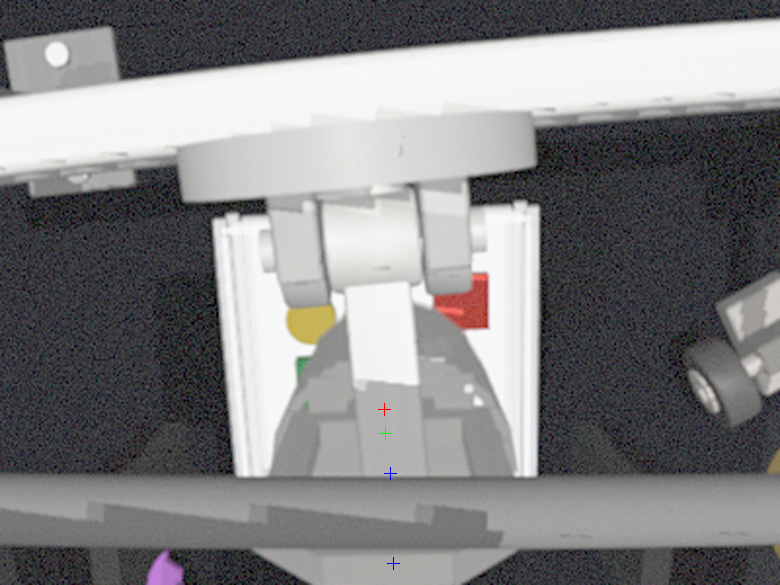

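>>> arm_command --plan '[[[0,0,0],0],[[0,0,0],0],[[0,0,0],0],[[0,0,0],0],[[0,0,0],0]]' --fingers -1 --force 25

```text
time: 15.55
position: [0.5018, 0.1421, 0.1616]
tool_rot: [0.04, -0.706, 0.706, -0.041]
ft_force: [-0.5, -1.1, -0.0]
grip_width: 0.0552
```

>>> arm_command --plan '[[[0,0,0],0],[[0,0,0],0]]'

```text
time: 15.75
position: [0.5018, 0.1418, 0.1614]
tool_rot: [0.041, -0.706, 0.706, -0.04]
ft_force: [-0.1, -1.8, -0.4]
grip_width: 0.0522
```

Width is 52.2 mm, which is the loop's width. Lift a little and check.

>>> arm_command --plan '[[[0,0,0.3],0],[[0,0,0.6],0],[[0,0,0.9],0],[[0,0,1.1],0],[[0,0,1.1],0]]'

```text
time: 16.25
position: [0.5025, 0.1423, 0.1901]
tool_rot: [-0.04, 0.706, -0.706, 0.041]
ft_force: [-0.4, 0.1, -2.3]
grip_width: 0.0518
```

Run:
```python
from look import *
c=look("14",dict(side=(215,130,150,180,3.3),wrist=(120,60,400,300,1.95)),[W(-.107,.0965,.24)],.5,2)
```

```text
t 16.25 tcp [0.5025 0.1423 0.1901] rail [-0.0679  0.0992  0.1901] jaw deg -83.43 approach [ 0.002  0.    -1.   ] w 0.0518 F [-0.4  0.1 -2.3] q [0.06 0.38 1.68 0.   1.08 1.52]
```

View pics/side14.png

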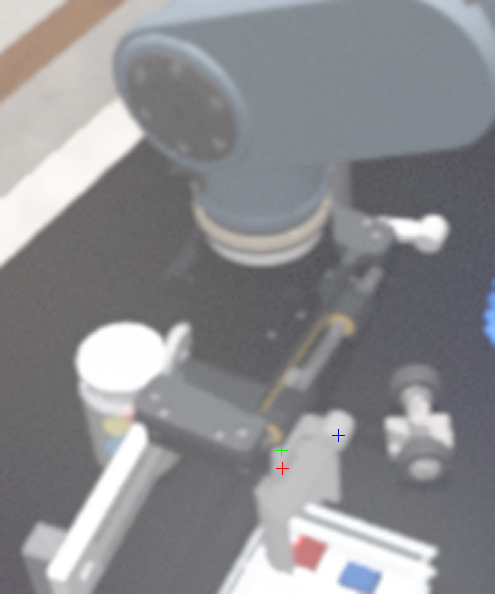

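View pics/wrist14.png

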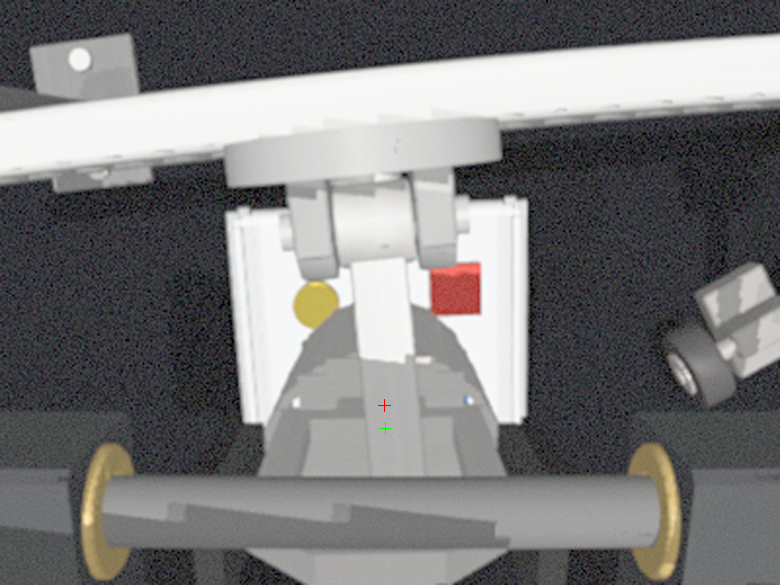

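Lifted: Fz −2.3 N, and the loop is free with the barrel inside its opening. Pull it straight off towards −x of the rail.

>>> arm_command --plan '[[[-0.4,-0.12,0],0],[[-0.9,-0.25,0],0.3],[[-1.4,-0.37,0],0.6],[[-1.9,-0.49,0],0.9],[[-2.4,-0.6,0],1.1]]'

```text
time: 16.95
position: [0.4401, 0.1269, 0.1887]
tool_rot: [-0.075, 0.703, -0.703, 0.074]
ft_force: [-0.7, -0.2, -1.2]
grip_width: 0.0519
```

>>> arm_command --plan '[[[-0.5,-0.1,0],0],[[-0.9,-0.2,0],0],[[-1.3,-0.28,0],0],[[-1.4,-0.3,0],0],[[-1.4,-0.3,0],0]]'

```text
time: 17.45
position: [0.4066, 0.1196, 0.1891]
tool_rot: [-0.074, 0.703, -0.703, 0.074]
ft_force: [0.3, 0.6, -2.6]
grip_width: 0.0518
```

Run:
```python
from look import *
c=look("15",dict(side=(215,130,170,180,3.3),wrist=(120,60,400,300,1.95)),[W(-.107,.0965,.24)],.5,2)
```

```text
t 17.45 tcp [0.4066 0.1196 0.1891] rail [-0.1665  0.097   0.1891] jaw deg -77.95 approach [ 0.  0. -1.] w 0.0518 F [ 0.3  0.6 -2.6] q [0.02 0.25 1.9  0.   0.99 1.38]
```

View pics/side15.png

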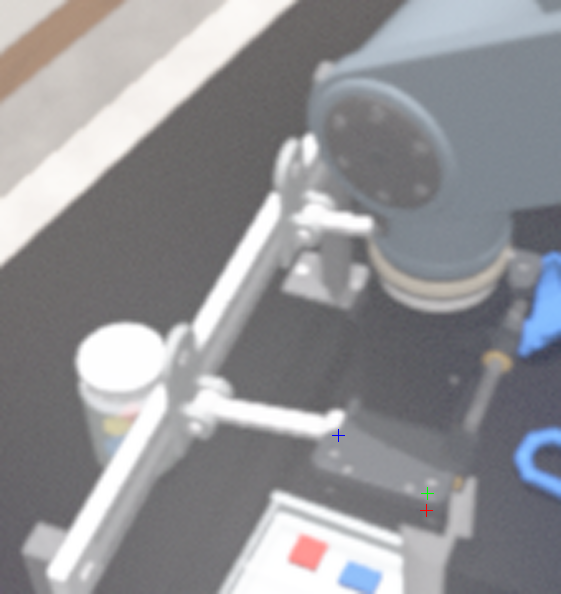

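View pics/wrist15.png

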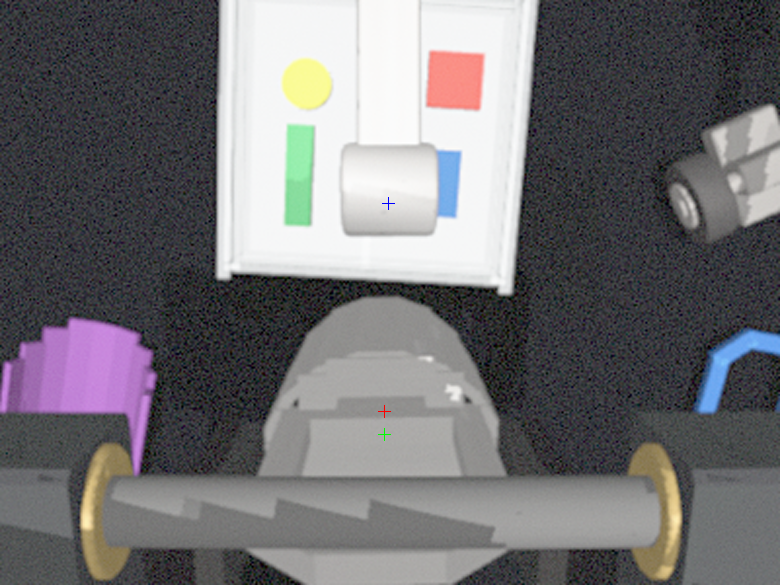

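Held clear of the old hook. Now across, parallel to the rail.

>>> arm_command --plan '[[[0.2,-0.9,0],0],[[0.45,-2.1,0],0],[[0.7,-3.3,0],0],[[0.95,-4.5,0],0],[[1.2,-5.6,0],0]]'

```text
time: 18.15
position: [0.4375, -0.0218, 0.189]
tool_rot: [0.074, -0.703, 0.703, -0.074]
ft_force: [0.1, -0.1, -2.1]
grip_width: 0.0518
```

>>> arm_command --plan '[[[0.2,-0.9,0],0],[[0.3,-1.4,0],0],[[0.34,-1.64,0],0],[[0.34,-1.64,0],0],[[0.34,-1.64,0],0]]'

```text
time: 18.65
position: [0.4447, -0.0604, 0.1889]
tool_rot: [-0.075, 0.704, -0.703, 0.074]
ft_force: [-0.3, 0.0, -2.1]
grip_width: 0.0518
```

Run:
```python
from look import *
c=look("16",dict(side=(235,130,190,180,3.2),wrist=(120,60,400,300,1.95)),[W(-.107,-.088,.24)],.5,2)
go(get_obs(),-.072,-.088,.1895)
```

```text
t 18.65 tcp [ 0.4447 -0.0604  0.1889] rail [-0.1668 -0.087   0.1889] jaw deg -77.91 approach [-0.001  0.001 -1.   ] w 0.0518 F [-0.3  0.  -2.1] q [-0.39  0.28  1.85  0.    1.01  0.97]
t 18.85 tcp [ 0.4449 -0.0605  0.189 ] rail [-0.1665 -0.0872  0.189 ] jaw deg -77.87 approach [-0.  0. -1.] w 0.0516 F [-0.2  0.1 -2.5] q [-0.38  0.28  1.85  0.    1.01  0.97]
to [ 0.5375 -0.0416  0.1895] units [3.7  0.76 0.02] turn -0.02
```

View pics/side16.png

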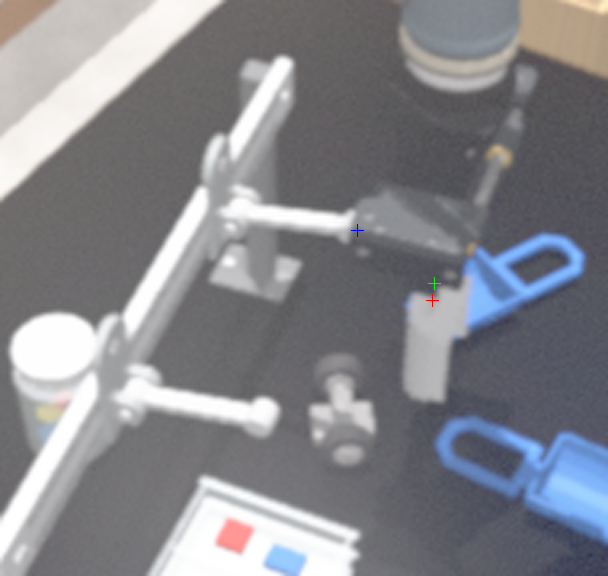

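View pics/wrist16.png

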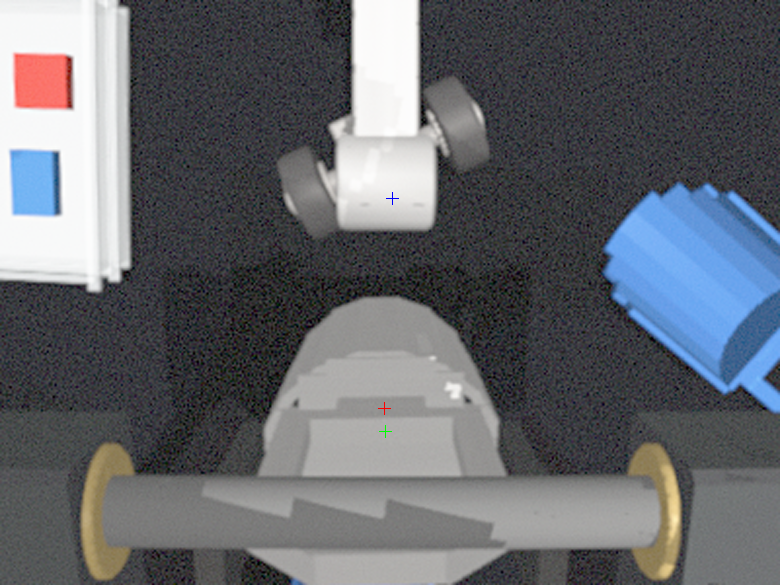

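The loop (383) and the spare barrel (386) line up in the wrist view. Slide on, with the barrel passing through the opening.

>>> arm_command --plan '[[[0.4,0.09,0],0],[[0.9,0.19,0],0],[[1.4,0.3,0],0],[[1.9,0.4,0],0],[[2.4,0.51,0],0]]'

```text
time: 19.35
position: [0.5067, -0.0483, 0.1889]
tool_rot: [0.074, -0.703, 0.703, -0.074]
ft_force: [-0.2, -0.4, -1.7]
grip_width: 0.0522
```

>>> arm_command --plan '[[[0.5,0.1,0],0],[[0.9,0.19,0],0],[[1.2,0.25,0],0],[[1.3,0.27,0],0],[[1.3,0.27,0],0]]'

```text
time: 19.85
position: [0.5378, -0.0418, 0.1889]
tool_rot: [-0.075, 0.703, -0.703, 0.074]
ft_force: [-0.5, -0.5, -2.6]
grip_width: 0.052
```

Run:
```python
from look import *
c=look("17",dict(side=(235,130,190,180,3.2),wrist=(120,60,400,300,1.95)),[W(-.107,-.088,.24)],.5,2)
```

```text
t 19.85 tcp [ 0.5378 -0.0418  0.1889] rail [-0.0718 -0.0882  0.1889] jaw deg -77.93 approach [-0.  0. -1.] w 0.052 F [-0.5 -0.5 -2.6] q [-0.28  0.41  1.64 -0.    1.09  1.08]
```

View pics/side17.png

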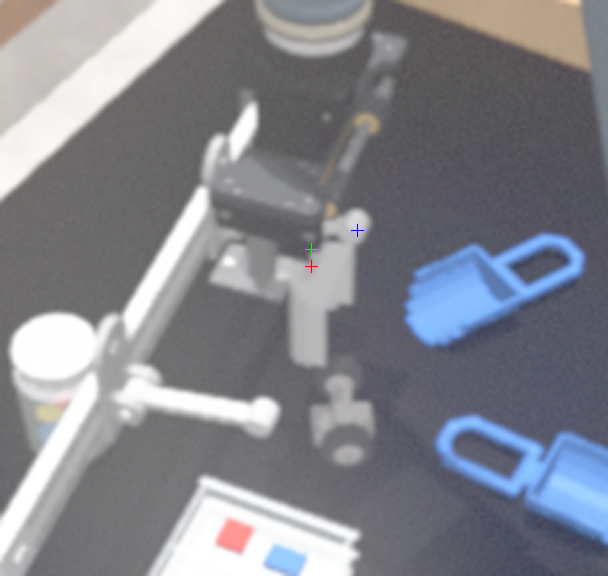

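View pics/wrist17.png

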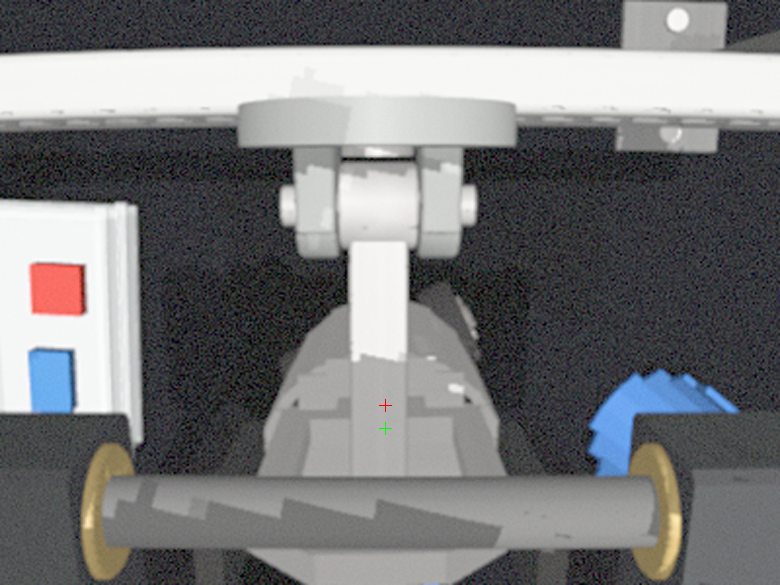

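The arm runs through the loop, as it did on the first hook. Lower onto the seat.

>>> arm_command --plan '[[[0,0,-0.3],0],[[0,0,-0.6],0],[[0,0,-0.85],0],[[0,0,-1.03],0],[[0,0,-1.03],0]]'

```text
time: 20.55
position: [0.5373, -0.0418, 0.1625]
tool_rot: [-0.075, 0.703, -0.703, 0.074]
ft_force: [0.1, 0.2, -0.9]
grip_width: 0.0521
```

>>> arm_command --plan '[[[0,0,-0.03],0],[[0,0,-0.06],0],[[0,0,-0.06],0]]'

```text
time: 20.85
position: [0.5379, -0.0419, 0.162]
tool_rot: [0.074, -0.703, 0.703, -0.074]
ft_force: [-0.5, -0.4, -2.1]
grip_width: 0.0519
```

>>> arm_command --plan '[[[0,0,-0.04],0],[[0,0,-0.08],0],[[0,0,-0.08],0]]'

```text
time: 21.15
position: [0.5381, -0.0419, 0.1614]
tool_rot: [0.074, -0.703, 0.703, -0.075]
ft_force: [-2.8, 1.4, 7.6]
grip_width: 0.0526
```

>>> arm_command --plan '[[[0,0,0],0],[[0,0,0],0]]'

```text
time: 21.35
position: [0.5381, -0.042, 0.1615]
tool_rot: [0.074, -0.703, 0.703, -0.075]
ft_force: [-2.4, 0.8, 6.9]
grip_width: 0.0518
```

Seated (the hook now pushes up with 7 N). Relax slightly and open.

>>> arm_command --plan '[[[0,0,0.06],0],[[0,0,0.06],0]]'

```text
time: 21.55
position: [0.538, -0.0419, 0.1617]
tool_rot: [0.074, -0.703, 0.703, -0.075]
ft_force: [-0.8, 0.7, 2.5]
grip_width: 0.052
```

>>> arm_command --plan '[[[0,0,0],0],[[0,0,0],0],[[0,0,0],0],[[0,0,0],0],[[0,0,0],0]]' --fingers 1

```text
time: 22.05
position: [0.5377, -0.0418, 0.1612]
tool_rot: [-0.074, 0.703, -0.703, 0.074]
ft_force: [-0.6, -0.0, 0.2]
grip_width: 0.0826
```

>>> arm_command --plan '[[[0,0,0],0],[[0,0,0],0],[[0,0,0],0]]'

```text
time: 22.35
position: [0.5377, -0.0418, 0.1612]
tool_rot: [-0.074, 0.703, -0.703, 0.074]
ft_force: [-0.1, -0.4, 0.1]
grip_width: 0.0867
```

Run:
```python
from look import *
c=look("18",dict(side=(235,130,190,180,3.2),wrist=(120,60,400,300,1.95)),[W(-.107,-.088,.24)],.5,2)
```

```text
t 22.35 tcp [ 0.5377 -0.0418  0.1612] rail [-0.0719 -0.0883  0.1612] jaw deg -77.94 approach [-0.  0. -1.] w 0.0867 F [-0.1 -0.4  0.1] q [-0.28  0.44  1.67 -0.    1.03  1.08]
```

View pics/side18.png

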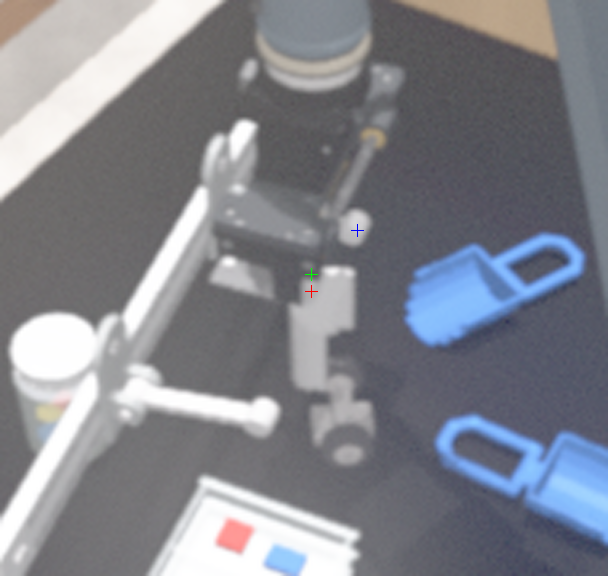

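View pics/wrist18.png

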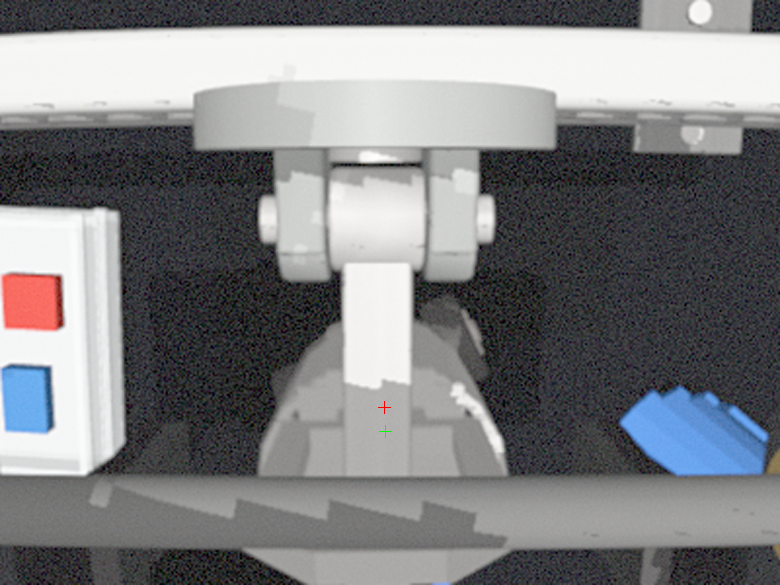

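Released, and it hangs still. Now straight up, clear of the loop.

>>> arm_command --plan '[[[0,0,0.5],0],[[0,0,1.2],0],[[0,0,2],0],[[0,0,3],0],[[0,0,4],0]]'

```text
time: 23.05
position: [0.5376, -0.0418, 0.2631]
tool_rot: [0.074, -0.703, 0.703, -0.074]
ft_force: [0.6, -0.9, 0.2]
grip_width: 0.0872
```

>>> arm_command --plan '[[[0,0,1],0],[[0,0,2],0],[[0,0,2.5],0],[[0,0,2.5],0]]' --fingers 0

```text
time: 23.45
position: [0.5389, -0.0421, 0.3263]
tool_rot: [0.073, -0.703, 0.704, -0.076]
ft_force: [0.4, -0.2, 1.1]
grip_width: 0.0626
```

Run:
```python
from look import *
c=look("19",dict(side=(235,130,190,180,3.2),wrist=(0,0,640,480,1.25)),[W(-.107,-.088,.24),W(-.0725,-.088,.239),W(-.107,.097,.24)],.6,2)
go(get_obs(),-.107,.097,.31)
```

```text
t 23.45 tcp [ 0.5389 -0.0421  0.3263] rail [-0.0708 -0.0888  0.3263] jaw deg -77.94 approach [ 0.005 -0.001 -1.   ] w 0.0626 F [ 0.4 -0.2  1.1] q [-0.28  0.27  1.45  0.    1.42  1.08]
t 23.65 tcp [ 0.5367 -0.0416  0.3223] rail [-0.0728 -0.0878  0.3223] jaw deg -77.94 approach [-0.003  0.001 -1.   ] w 0.0483 F [-0.2 -0.  -0.5] q [-0.28  0.27  1.45 -0.    1.42  1.08]
to [0.4647 0.132  0.31  ] units [-2.88  6.94 -0.49] turn -0.0
```

View pics/side19.png

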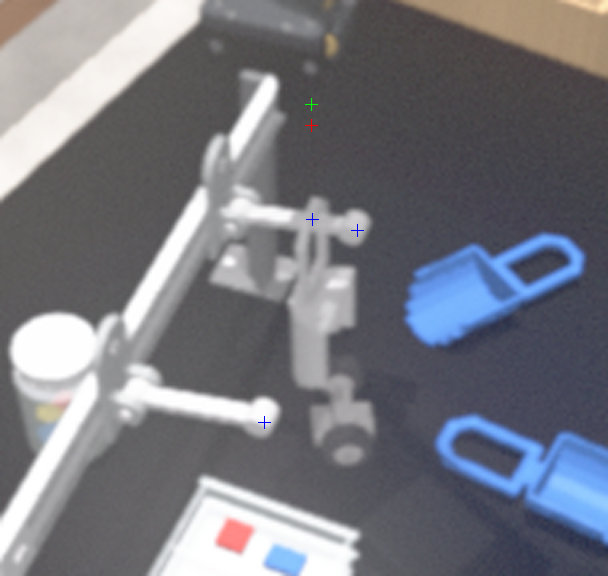

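View pics/wrist19.png

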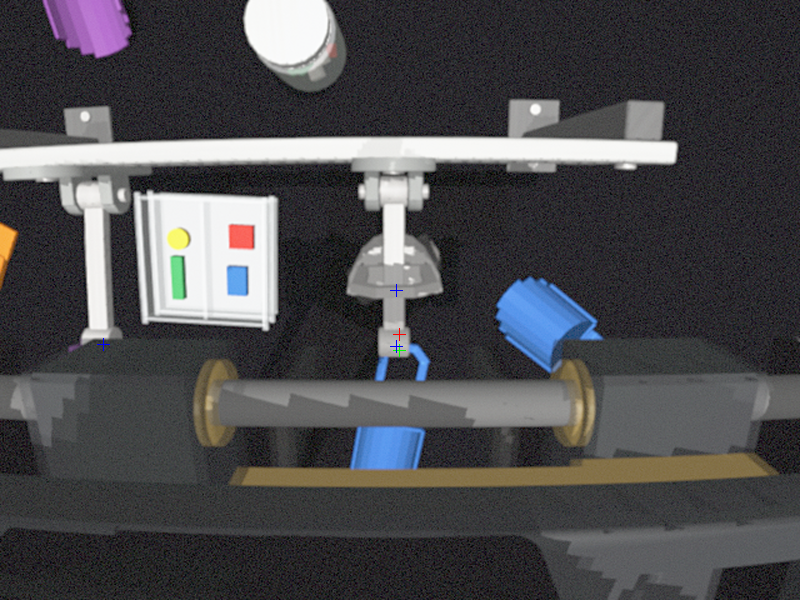

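The scoop hangs on the spare hook with its top bar at the seat mark (312,215 in the side crop). Now the emptied hook: go over its barrel.

>>> arm_command --plan '[[[-0.5,1.4,0],0],[[-1,2.9,0],0],[[-1.7,4.4,0],0],[[-2.4,5.8,0],0],[[-2.88,6.94,-0.3],0]]'

```text
time: 24.15
position: [0.4643, 0.1334, 0.3157]
tool_rot: [-0.075, 0.703, -0.703, 0.074]
ft_force: [-0.2, 0.0, 0.2]
grip_width: 0.0437
```

>>> arm_command --plan '[[[0,0,-0.1],0],[[0,0,-0.1],0],[[0,0,-0.1],0]]'

```text
time: 24.45
position: [0.4661, 0.131, 0.3132]
tool_rot: [0.074, -0.703, 0.703, -0.074]
ft_force: [0.6, 0.5, 0.1]
grip_width: 0.0436
```

Run:
```python
from look import *
c=look("20",dict(wrist=(120,60,400,300,1.95)),[W(-.107,.097,.249)],.5,1)
go(get_obs(),-.107,.097,.192)
```

```text
t 24.45 tcp [0.4661 0.131  0.3132] rail [-0.1059  0.0957  0.3132] jaw deg -77.98 approach [-0.001 -0.001 -1.   ] w 0.0436 F [0.6 0.5 0.1] q [ 0.04  0.19  1.59 -0.    1.36  1.4 ]
t 24.5 tcp [0.4663 0.1308 0.3134] rail [-0.1057  0.0954  0.3134] jaw deg -78.02 approach [-0. -0. -1.] w 0.0439 F [-0.3 -0.2  0.5] q [ 0.04  0.19  1.59 -0.    1.36  1.4 ]
to [0.4647 0.132  0.192 ] units [-0.06  0.05 -4.86] turn 0.01
```

View pics/wrist20.png

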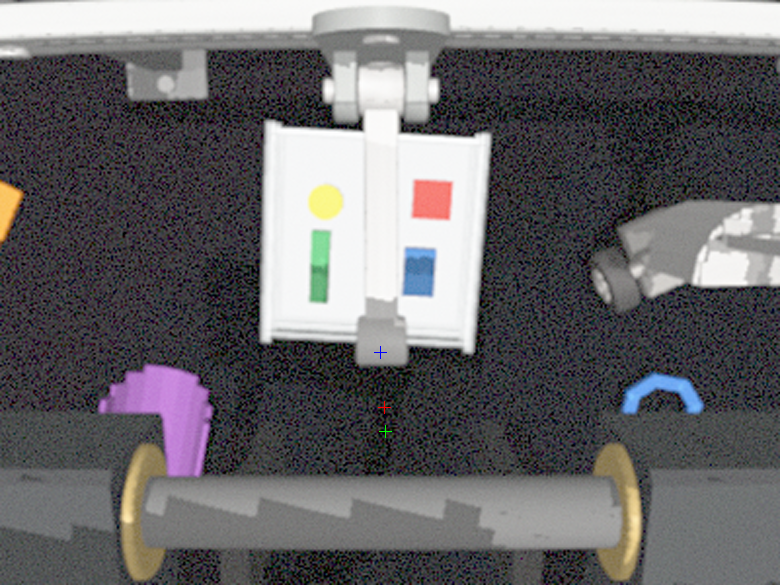

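>>> arm_command --plan '[[[0,0.05,-0.9],0],[[0,0.05,-1.8],0],[[0,0.05,-2.7],0],[[0,0.05,-3.6],0],[[0,0.05,-4.2],0]]'

```text
time: 25.0
position: [0.4657, 0.1317, 0.2072]
tool_rot: [0.074, -0.703, 0.703, -0.073]
ft_force: [-0.1, -0.3, -0.1]
grip_width: 0.0435
```

>>> arm_command --plan '[[[0,0,-0.3],0],[[0,0,-0.65],0],[[0,0,-0.65],0],[[0,0,-0.65],0]]'

```text
time: 25.4
position: [0.4663, 0.1327, 0.1929]
tool_rot: [0.074, -0.703, 0.703, -0.074]
ft_force: [0.1, -0.2, 0.4]
grip_width: 0.0434
```

>>> arm_command --plan '[[[0,0,0],0],[[0,0,0],0],[[0,0,0],0],[[0,0,0],0],[[0,0,0],0]]' --fingers -1 --force 12

```text
time: 25.9
position: [0.4663, 0.1307, 0.1928]
tool_rot: [0.075, -0.701, 0.705, -0.075]
ft_force: [0.3, -6.1, 0.6]
grip_width: 0.018
```

Pinched at 18.0 mm. Swing the arm up along the arc.

>>> arm_command --plan '[[[0.08,-0.03,0.35],0],[[0.19,-0.01,0.69],0],[[0.33,0.02,1.02],0],[[0.51,0.06,1.33],0],[[0.71,0.1,1.63],0]]'

```text
time: 26.4
position: [0.4836, 0.1345, 0.2339]
tool_rot: [0.075, -0.702, 0.704, -0.074]
ft_force: [2.0, -4.7, -3.2]
grip_width: 0.0177
```

>>> arm_command --plan '[[[0.23,0.05,0.27],0],[[0.49,0.1,0.51],0],[[0.77,0.16,0.73],0],[[1.07,0.23,0.92],0],[[1.39,0.3,1.08],0]]'

```text
time: 26.9
position: [0.5172, 0.1417, 0.2609]
tool_rot: [0.076, -0.702, 0.704, -0.073]
ft_force: [-1.3, -5.3, -1.1]
grip_width: 0.0176
```

>>> arm_command --plan '[[[0.33,0.07,0.13],0],[[0.67,0.14,0.21],0],[[1.02,0.22,0.27],0],[[1.37,0.29,0.28],0],[[1.42,0.3,0.28],0]]'

```text
time: 27.4
position: [0.5547, 0.1498, 0.2689]
tool_rot: [0.074, -0.703, 0.704, -0.075]
ft_force: [-1.3, -5.3, 5.2]
grip_width: 0.0177
```

Run:
```python
from look import *
c=look("21",dict(side=(215,130,190,180,3.2)),[W(-.018,.097,.315)],.6,2)
```

```text
t 27.4 tcp [0.5547 0.1498 0.2689] rail [-0.0153  0.0956  0.2689] jaw deg -77.93 approach [ 0.001 -0.002 -1.   ] w 0.0177 F [-1.3 -5.3  5.2] q [ 0.07  0.37  1.45 -0.    1.32  1.43]
```

View pics/side21.png

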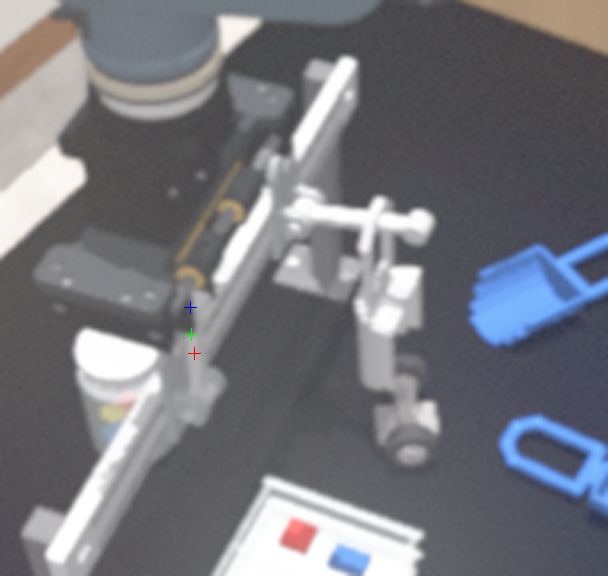

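Folded (TCP rail x −15 mm). Release and rise.

>>> arm_command --plan '[[[0,0,0],0],[[0,0,0],0],[[0,0,0],0],[[0,0,0],0],[[0,0,0],0]]' --fingers 0.1

```text
time: 28.0
position: [0.5534, 0.1508, 0.267]
tool_rot: [-0.075, 0.703, -0.703, 0.074]
ft_force: [0.4, -0.3, 0.2]
grip_width: 0.0459
```

>>> arm_command --plan '[[[0,0,0.7],0],[[0,0,1.6],0],[[0,0,2.6],0],[[0,0,4],0],[[0,0,5],0]]'

```text
time: 28.5
position: [0.5541, 0.1507, 0.3943]
tool_rot: [-0.074, 0.703, -0.703, 0.075]
ft_force: [-0.2, -0.1, 0.2]
grip_width: 0.0478
```

>>> arm_command --plan '[[[-1,0,0.5],0],[[-2,0,1],0],[[-3,0,1],0],[[-4,0,1],0],[[-4,0,1],0]]'

```text
time: 29.0
position: [0.4509, 0.1509, 0.4179]
tool_rot: [-0.075, 0.703, -0.703, 0.075]
ft_force: [0.7, -0.8, 0.5]
grip_width: 0.0479
```

Run:
```python
from look import *
c=look("22",dict(side=(195,130,200,180,3.2),wrist=(0,0,640,480,1.25)),[W(-.018,.097,.315),W(-.107,-.088,.24)],.6,2)
a=camera("top");cv2.imwrite("pics/top22.png",a["pixels"][:,:,::-1])
```

```text
t 29.0 tcp [0.4509 0.1509 0.4179] rail [-0.1166  0.1183  0.4179] jaw deg -77.88 approach [-0.     0.001 -1.   ] w 0.0479 F [ 0.7 -0.8  0.5] q [0.09 0.11 1.41 0.   1.62 1.45]
```

View pics/side22.png

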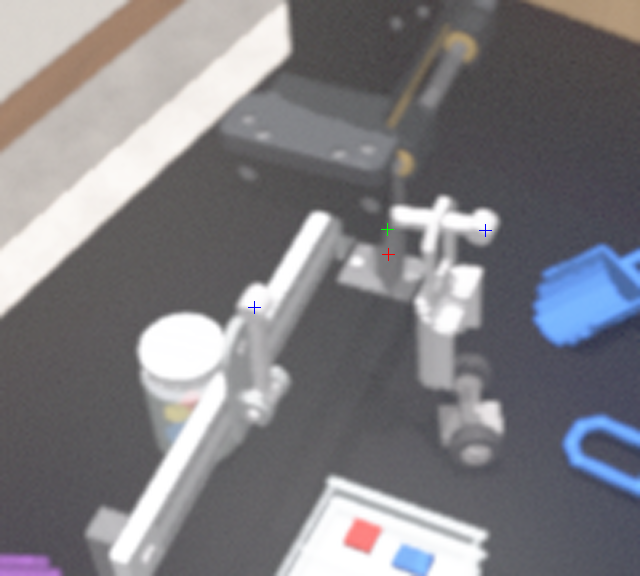

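View pics/wrist22.png

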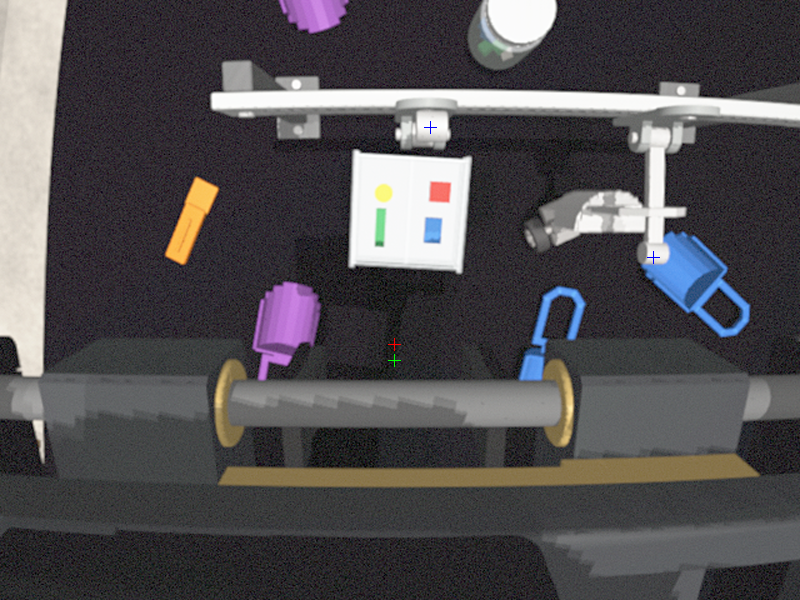

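View pics/top22.png

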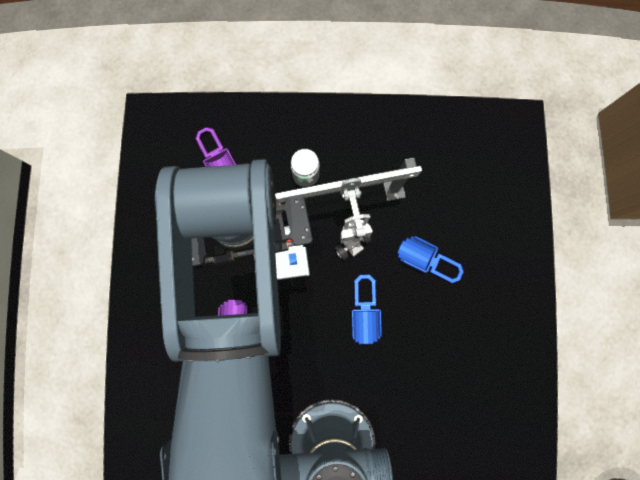

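Run:
```python
from look import *
s=camera("side");w=camera("wrist")
crop(w,300,70,80,60,8,"pics/wc.png")
for n,ps,pw in [("full",(195+258/3.2-.5,130+300/3.2-.5),(432/1.25-.4,127/1.25-.4)),("spare",(195+485/3.2-.5,130+225/3.2-.5),(653/1.25-.4,253/1.25-.4)),("bar",(195+443/3.2-.5,130+203/3.2-.5),(655/1.25-.4,211/1.25-.4))]:
    P,e=tri(s,ps,w,pw);d=P-M;print(n,np.round([d@xr,d@yr,P[2],e],4))
```

```text
full [-0.0194  0.096   0.3216  0.0018]
spare [-0.1047 -0.0871  0.2433  0.0044]
bar [-0.073  -0.078   0.2607  0.0105]
```

Run:
```python
from rig import *
print(hand_in())
```

```text
the job is handed in; nothing more can be done
None
```

The job is handed in at about 29 s of the 61 s allowed; the hand-in reports no verdict. I flipped the spare hook down to its stop and lifted the scoop off by its loop. I carried it across and hung it on the spare hook, released it, then folded the emptied hook up.

**Last checks**
- **Emptied hook:** its barrel is at rail x −19 mm, which I work out as about 0.02 rad from folded flat.
- **Spare hook:** it is still fully down, with the barrel measured at −105 mm and z 243 mm against −107 and 240 expected.
- **Scoop:** it hangs by its loop at about −73 mm on the spare arm, between hinge and barrel. Its position across the arm I judged by eye as centred. The two-view estimate put it about 9 mm off to the side, but that measurement was poor (the rays missed each other by 10 mm). I saw no swinging, but didn't measure its speed or tilt.
- **Bystanders:** trays, jar, axle and pry tool look unmoved by eye in the last pictures; I did not measure them.
- **Robot:** it is clear of everything.

**What disagreed**
- **First pinch:** my first pinch on the spare hook closed on nothing. The fingertips in the pictures sat about 36 mm above the reported TCP. Allowing for that, every later grip closed at the expected width: 18 mm on the barrels and 52 mm on the loop.
- **Calibration:** the camera views also differed from each other by 2 to 3 mm.

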